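# Erect the catch tray and eject stuck plugs from the tubes

## Task

Some of the three tubes on the raised plate have a brass plug stuck in them. First fold up all three blue walls of the catch tray until they stand upright; only then push every plug through its tube with the orange-handled ejector rod, from the mouth away from the tray, so that the plugs end up lying in the tray. Finally lay the rod back on its green mat, leaving the walls up and the other things on the table undisturbed.

Things in the scene. Friction and masses are not known exactly. Their poses are not given: they have to be found in the camera images.
- riser: fixed aluminium plate 145 x 112 mm on two posts, top 100 mm above the table, placed differently in each start. Origin on the table below the posts; x = push direction (tube mouths to tray), z up. At its -x end a black saddle (top 126 mm up) holds three parallel tubes, 32 mm apart, with a black bar and red spring buttons on top up to 165 mm; the rest is the floor of the fold-up tray
- tray_floor (a point): middle of the tray floor (88 mm along x, 116 mm between the side hinges), at the plate's top, 100 mm above the table; four rubber ribs 2 mm high run along it; axes as the riser's
- wall_end (a joint): hinge of the tray's far wall (the +x end), rad: 0 folded out flat, about 1.57 upright, stop at 1.62. A stiff-enough friction hinge: the wall stays where it is left and takes about 1 N at its tab. It starts between 0.1 and 0.5
- wall_left (a joint): the same for the wall on the riser's +y side
- wall_right (a joint): the same for the wall on the riser's -y side
- wall_end_tab (a point): grip point on the tab of the far blue wall: a panel 5 mm thick, 100 mm wide, 34 mm from hinge line to edge, with a tab 16 mm wide (along the hinge) and 6 mm thick running on to 66 mm. Point in the tab's mid-plane, 56 mm from the hinge line, on a white patch. x from hinge to tab end, y along the hinge, z out of the face that is up when flat, inside when upright
- wall_end_hinge (a point): middle of the hinge line of the far wall, 104 mm above the table; axes turn with the wall as those of its tab
- wall_left_tab (a point): grip point on the tab of the +y blue wall: a panel 5 mm thick, 88 mm wide, 34 mm from hinge line to edge, with a tab 16 mm wide (along the hinge) and 6 mm thick running on to 66 mm. Point in the tab's mid-plane, 56 mm from the hinge line, on a white patch. x from hinge to tab end, y along the hinge, z out of the face that is up when flat, inside when upright
- wall_left_hinge (a point): middle of the hinge line of the +y wall, 104 mm above the table; axes turn with the wall as those of its tab
- wall_right_tab (a point): grip point on the tab of the -y blue wall: a panel 5 mm thick, 88 mm wide, 34 mm from hinge line to edge, with a tab 16 mm wide (along the hinge) and 6 mm thick running on to 66 mm. Point in the tab's mid-plane, 56 mm from the hinge line, on a white patch. x from hinge to tab end, y along the hinge, z out of the face that is up when flat, inside when upright
- wall_right_hinge (a point): middle of the hinge line of the -y wall, 104 mm above the table; axes turn with the wall as those of its tab
- tube_a_in (a point): centre of the mouth (on the side away from the tray) of the tube on the riser's +y side, 136 mm above the table; x points into the tube and along its bore. Bore 20 mm wide, outside 28 mm, length 46 mm; its other end opens over the tray
- plug_a: brass plug with a black band, 18 mm diameter, 20 mm long, stuck in tube a (not in every start: None if that tube is empty), its near face 17 to 25 mm inside the mouth. Origin at its centre, x along its axis. A sprung rubber shoe in the top of the tube, whose lowest position is 7 mm above the bore axis, holds it: it takes about 5 to 9 N to slide it
- tube_b_in (a point): centre of the mouth (on the side away from the tray) of the middle tube, 136 mm above the table; x points into the tube and along its bore. Bore 20 mm wide, outside 28 mm, length 46 mm; its other end opens over the tray
- plug_b: brass plug with a black band, 18 mm diameter, 20 mm long, stuck in tube b (not in every start: None if that tube is empty), its near face 17 to 25 mm inside the mouth. Origin at its centre, x along its axis. A sprung rubber shoe in the top of the tube, whose lowest position is 7 mm above the bore axis, holds it: it takes about 5 to 9 N to slide it
- tube_c_in (a point): centre of the mouth (on the side away from the tray) of the tube on the riser's -y side, 136 mm above the table; x points into the tube and along its bore. Bore 20 mm wide, outside 28 mm, length 46 mm; its other end opens over the tray
- plug_c: brass plug with a black band, 18 mm diameter, 20 mm long, stuck in tube c (not in every start: None if that tube is empty), its near face 17 to 25 mm inside the mouth. Origin at its centre, x along its axis. A sprung rubber shoe in the top of the tube, whose lowest position is 7 mm above the bore axis, holds it: it takes about 5 to 9 N to slide it
- push_rod: ejector rod: orange square handle 56 x 16 x 16 mm with a round steel rod of 10 mm diameter on its axis, reaching 88 mm ahead of the handle, so that its end face is 116 mm from the origin. Origin at the middle of the handle, on the axis; x points along the rod to the tip. Heavy end is the handle, so it lies level on it. 0.09 kg or so
- rod_mat: fixed green tool mat, 220 x 80 x 4 mm, with a lip 3 mm wide and 3 mm high all round its upper side, on which the rod lies at the start; origin at the centre of its underside, x along its length
- amber_vial: bystander: small brown glass bottle, 30 mm wide, 77 mm high, standing on the table; origin at the centre of its base
- filter_cube: bystander: black microscope filter cube, about 37 mm, on the table; origin at its base
- white_remote: bystander: white hand remote, 32 x 115 x 19 mm, on the table; origin at its base
- sleeve: bystander: clear plastic sleeve, 45 mm wide, 51 mm high, standing on the table; origin at its base

How it is judged (in metres and radians):
On the way:
1. all three walls of the tray are upright (value of joint each of wall_end, wall_left, wall_right above 1.35 rad), for 0.2 s.
At the end, for the whole second after the job is handed in: All three walls stand within about 12 degrees of upright (joint over 1.35 rad); every plug lies at rest in the tray, its centre within the tray's floor and less than 30 mm above it; the rod lies at rest on the green mat, the middle of its handle over the mat and at most 18 mm above its underside (all of step 1 and x of plug_a in the frame of tray_floor between -0.06 and 0.055 m and y of plug_a in the frame of tray_floor between -0.058 and 0.058 m and z of plug_a in the frame of tray_floor between 0.002 and 0.03 m and linear speed of each of plug_a, plug_b, plug_c below 0.03 m/s and x of plug_b in the frame of tray_floor between -0.06 and 0.055 m and y of plug_b in the frame of tray_floor between -0.058 and 0.058 m and z of plug_b in the frame of tray_floor between 0.002 and 0.03 m and x of plug_c in the frame of tray_floor between -0.06 and 0.055 m and y of plug_c in the frame of tray_floor between -0.058 and 0.058 m and z of plug_c in the frame of tray_floor between 0.002 and 0.03 m and x of push_rod in the frame of rod_mat between -0.11 and 0.11 m and y of push_rod in the frame of rod_mat between -0.04 and 0.04 m and z of push_rod in the frame of rod_mat between 0.005 and 0.018 m and linear speed of push_rod below 0.02 m/s); the robot touches nothing.
It fails at once if a plug is out of its tube while a wall of the tray is not up (value of joint any of wall_end, wall_left, wall_right below 1.2 rad and x of any of plug_a, plug_b, plug_c in the frame of tray_floor above -0.05 m).
It fails at once if a bystander is moved by more than 30 mm (distance of any of amber_vial, filter_cube, white_remote, sleeve from where it was at the start of the episode above 0.03 m).
Of plug_a, plug_b, plug_c only 2 to 3 are there at a start; the rules pass over those that are not, and their reading is None.
At some moment in a run one of push_rod may be knocked a few centimetres aside while the robot is not near it.
Once in a run the grip may slacken for a moment while it holds something.
It also fails if it takes over 208 s, if anything falls off the work surface, if the arm or the gripper's body presses on something with over 40 N, if the wrist force passes 120 N, or if a joint passes its speed limit or range.

## Robot

A 6-joint arm with a two-finger parallel gripper is mounted at the origin on a cart in front of the work surface, level with it; the furniture and walls round the work are solid. World frame = base frame: x ahead of the robot, y to its left, z up, the work surface at z = 0. Lengths are in mm, angles in rad, forces in N, time in s.
With the tool pointing down it reaches from about 300 to 775 mm from the base axis. Payload 14.6 kg.
Tool frame: the origin (TCP) lies at the very end of the fingers, on their centre line; the grasp point (between the pads) lies 19 mm behind it; z points along the fingers, y is the line along which they close (so a half turn about z gives the same grasp; the last joint's range is limited). The gripper opens to 94 mm and grips with 3 to 60 N. Pads are 16 mm wide; open, the fingers measure 119 mm over their backs; the gripper's body (75 mm by 177 mm) begins 78 mm behind the grasp point.
Start: joints at [1.206, 0.3, 1.521, -0, 1.321, -0.067], TCP at [161.377, 525.782, 183.346] pointing down, gripper open.
Joint ranges: [-3.03, 3.03], [-0.79, 2.21], [0.23, 2.52], [-1.04, 4.18], [0, 3.07], [-2.55, 2.55]. Speed limits (rad/s): [2.22, 2.22, 2.57, 3.14, 3.14, 3.14].

## Interface

Orientations are given as [roll, pitch, yaw] about the fixed x, y, z axes, in that order (R = Rz(yaw) Ry(pitch) Rx(roll)).
In Python, from cell import manip, optics gives the robot as it stands.
- The arm moves only by the shell command python3 -m crank 'ROWS' [FORCE]. ROWS is JSON, a list of rows, each a list of 7 numbers: the opening in per cent of the stroke, from 0 (shut) to 100 (fully open), then the shift along the tool's x, y, z in mm, then the turn, a rotation vector about the tool's x, y, z in rad. A call has 1 to 10 rows; each row is the pose to reach, as a shift and turn from the pose commanded when the call began, along the tool's axes at that moment; what a row does not reach only later rows make up. A row lasts 1/10 s, in which the tool goes at most 50 mm and 8.59 degrees, less where a joint would pass 70% of its speed; a pose out of reach is approached as far as the arm can. A call with a gripper value outside its range is refused whole. The fingers move at their own pace and stop on an object; FORCE is the grip in N (left out, the last holds). Time passes only in rows, so rows that repeat a pose let the fingers close. It gives the time, the measured TCP pose, the force, the opening and the grip force at its end, in the units of the state.
- manip.read_state(): the state, without advancing time (a new reading comes with each control period).
- optics.camera(name): name is "scene" or "side" or "wrist"; returns (picture, depth): 400x640x3 uint8, red, green, blue; 400x640 float32, mm along the optical axis (not along the pixel's ray), 0 where there is no reading.
- optics.calibration(name): a dict with "camera_matrix" (3x3 intrinsics, pixels), "R" (3x3) and "t" (3): a world point X has camera coordinates R X + t. Camera axes: x right, y down, z forward; pixel columns grow to the right and rows downward; lengths in mm; the calibration is good to about 2 mm. A picture is of the moment at which its call begins: read the wrist's pose just before it. calibration takes no time and is no camera call; for the wrist camera it gives the pose at the moment of the call.
- manip.sign_off(): hands the job in; it is judged then, once.
The state is a dict: "clock": time; "joints": joint angles; "qd": joint speeds; "effort": joint torques, N m; "eef_pos": TCP position; "eef_rot": TCP orientation; "wrist_force": force on the tool from outside, world axes, zero at the start; "moment": the same for the moment, N m; "finger_gap": finger opening in mm; "finger_force": force on a finger pad.
Only numpy, scipy, OpenCV 4.12 (cv2) and the standard library are available. Lean on these libraries where they do the work, as an engineer would, in place of code of your own. Each camera call takes 0.05 s, during which the arm holds its last target. There are 200 camera calls.

## Working session

There is one attempt and no reset: what is moved stays moved. The work goes in short steps, Python scripts to look and compute and a shell command to move; the robot and the scene stay as the last step left them, time stands still between calls to the robot, and variables do not carry over. Pictures are saved under pics/ and viewed, at most 17 in all, crops included, and the job is handed in when it is done.

```bash
mkdir -p pics; ls
python3 - <<'E'
from cell import manip, optics
import cv2, numpy as np
print(manip.read_state())
for n in("scene","side"):
    p,d=optics.camera(n); cv2.imwrite(f"pics/{n}0.png",p[:,:,::-1]); np.save(f"pics/{n}0.npy",d)
    c=optics.calibration(n); print(n,np.array(c["camera_matrix"]).round(1).tolist(),np.array(c["R"]).round(3).tolist(),np.array(c["t"]).round(1))
E
```

```text
pics
{'clock': 0.0, 'joints': array([ 1.20639205e+00,  3.00493638e-01,  1.52157511e+00,  6.01289565e-06,
        1.32069004e+00, -6.65836623e-02]), 'qd': array([ 1.16099702e-07,  2.12277274e-03, -3.19201713e-04,  7.44208075e-04,
       -2.57006301e-03,  2.44990044e-03]), 'effort': array([-1.65316538e-03, -5.31809556e+01, -3.52733159e+01,  7.07525178e-02,
        2.44310807e-02, -6.58159274e-05]), 'eef_pos': array([161.28176465, 525.52444371, 182.77650836]), 'eef_rot': array([-3.14042949e+00, -8.33992007e-05,  2.84377050e+00]), 'wrist_force': array([ 0.20846768, -0.01913051,  0.68217689]), 'moment': array([0.01199177, 0.02415058, 0.04290103]), 'finger_force': 0.0, 'finger_gap': 93.99518039452458}
scene [[432.5, 0.0, 322.6], [0.0, 432.5, 203.1], [0.0, 0.0, 1.0]] [[0.783, -0.622, 0.013], [-0.402, -0.522, -0.752], [0.475, 0.584, -0.659]] [-396.5  299.2 1253.6]
side [[491.3, 0.0, 325.6], [0.0, 491.3, 188.5], [0.0, 0.0, 1.0]] [[-0.874, -0.486, 0.018], [-0.332, 0.568, -0.753], [0.355, -0.664, -0.658]] [ 447.4  230.6 1712.5]
```

View pics/scene0.png

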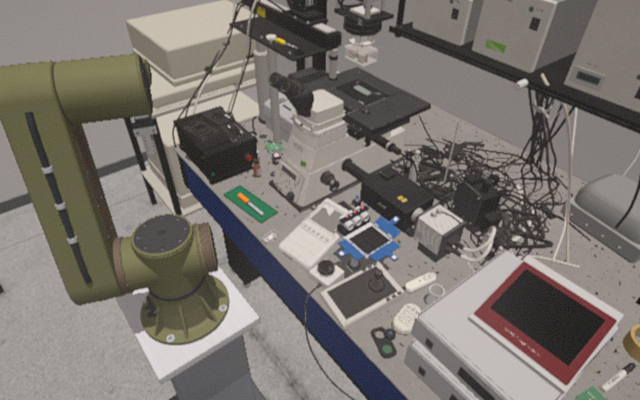

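View pics/side0.png

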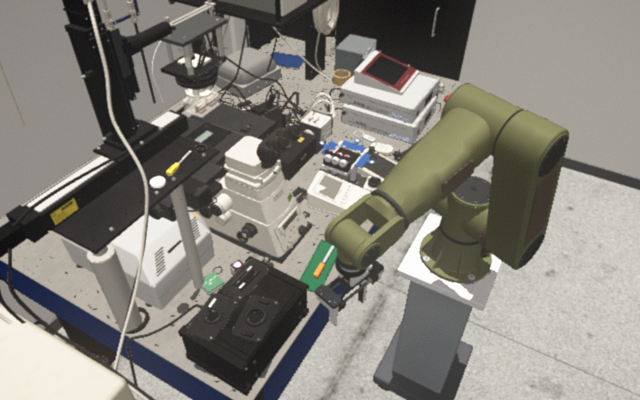

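The scene view shows the riser with blue walls at about (368,238), the green mat with the rod at (250,203). The side view shows the riser at (345,155) and the mat at (320,265). Next I enlarge both.

```bash
cat > h.py <<'E'
from cell import manip, optics
import cv2, numpy as np
from scipy.spatial.transform import Rotation as Ro
def w(c,d,u,v):
    K=np.array(c["camera_matrix"]);z=d[int(round(v)),int(round(u))]
    return np.array(c["R"]).T@(np.linalg.inv(K)@[u,v,1]*z-c["t"])
def cloud(c,d):
    K=np.array(c["camera_matrix"]);v,u=np.indices(d.shape)
    P=np.stack([(u-K[0,2])/K[0,0]*d,(v-K[1,2])/K[1,1]*d,d],-1)
    return (P-np.array(c["t"]))@np.array(c["R"])
def proj(c,X):
    x=np.array(c["R"])@np.array(X)+c["t"];x=np.array(c["camera_matrix"])@x;return x[:2]/x[2]
E
python3 - <<'E'
from h import *
a=cv2.imread("pics/scene0.png");b=cv2.imread("pics/side0.png")
A=cv2.resize(a[185:285,300:460],(800,500),interpolation=cv2.INTER_CUBIC);cv2.imwrite("pics/s1.png",A)
for n,L in(("scene",[(250,203),(370,240),(388,220),(355,215),(323,270),(435,291),(410,318),(420,282),(255,170)]),("side",[(320,265),(345,155)])):
    c=optics.calibration(n);d=np.load(f"pics/{n}0.npy")
    for p in L: print(n,p,w(c,d,*p).round())
E
```

```text
scene (250, 203) [378. 265.  13.]
scene (370, 240) [ 531. -200.  102.]
scene (388, 220) [ 673. -142.   61.]
scene (355, 215) [ 527. -131.  159.]
scene (323, 270) [ 369. -174.   56.]
scene (435, 291) [ 600. -417.   20.]
scene (410, 318) [ 472. -436.   20.]
scene (420, 282) [ 592. -366.   17.]
scene (255, 170) [482. 394.  39.]
side (320, 265) [373. 289.  20.]
side (345, 155) [ 500. -124.  161.]
```

View pics/s1.png

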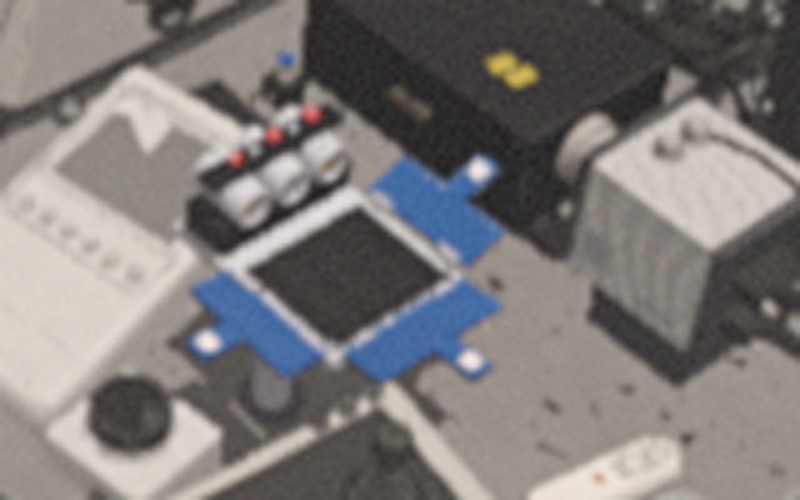

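Riser x runs from the tubes (left) toward the lower right of the crop. The three walls are partly folded out, and the tray floor is at about (350,270) in the crop. Before moving I want a coarse height map.

```bash
cat >> h.py <<'E'
def go(pos,rpy=None,yaw=None):
    "print tool-frame shift and rotvec from the measured pose to the target (tool down with yaw)"
    s=manip.read_state();R0=Ro.from_euler('xyz',s["eef_rot"])
    if yaw is not None: rpy=[np.pi,0,yaw]
    R1=R0 if rpy is None else Ro.from_euler('xyz',rpy)
    print("shift",R0.inv().apply(np.array(pos)-s["eef_pos"]).round(1),"turn",(R0.inv()*R1).as_rotvec().round(3))
E
python3 - <<'E'
from h import *
H=np.full((16,24),-1.)
for n in("scene","side"):
    P=cloud(optics.calibration(n),np.load(f"pics/{n}0.npy")).reshape(-1,3);dd=np.load(f"pics/{n}0.npy").ravel()
    P=P[dd>0]
    i=((P[:,0]-200)//40).astype(int);j=((P[:,1]+480)//40).astype(int)
    ok=(i>=0)&(i<16)&(j>=0)&(j<24)&(P[:,2]<700)
    np.maximum.at(H,(i[ok],j[ok]),P[ok,2])
print("y   ",*[f"{-460+40*j:4d}" for j in range(24)])
for i in range(16): print(220+40*i,*[f"{int(h):4d}" for h in H[i]])
c=optics.calibration("wrist");R=Ro.from_euler('xyz',manip.read_state()["eef_rot"]).as_matrix()
C=-np.array(c["R"]).T@c["t"]; print("cam in tool",R.T@(C-manip.read_state()["eef_pos"]),(np.array(c["R"])@R).round(3),c["camera_matrix"])
for k in((380,265),(520,-190)): 
    print(k); go([k[0],k[1],400],yaw=np.pi/2)
E
```

```text
y    -460 -420 -380 -340 -300 -260 -220 -180 -140 -100  -60  -20   20   60  100  140  180  220  260  300  340  380  420  460
220   -1   -1   -1   -1   -1   -1   -1   -1   -1   -1   -1   -1   -1   -1   -1   -1   -1   -1   -1   -1   -1   -1   -1  517
260   -1   -1   -1   -1   -1   -1   -1   -1   -1   -1   -1   -1   -1   -1   -1   -1   -1   -1   -1   -1   -1   -1   -1   -1
300    3    4    2   24   24   21    7   21    3    5    2    1    6   16   13    4    3    1    6    9    3    3    8  145
340   11   10    5   30   29   30   36   42   64   36   40   39   40   16   14    8    9   11   10   22   15   13    8  147
380   14   18   18   36   34   38   38   63   64   50   51   52   51   13   15    8   22   23   26   24   22   11    5  145
420   22   30   32   44   43   41  118  124  118   58   58   62   63   60    5    5   10   12   12   13   12   10    7  145
460   25   30   41   49  106  115  116  115  160  160   70   71   71   76    8    8    8    7    7    7    9   49   86  153
500   25   35   46   48   50  118  111  108  166  169   82   83   80   81    8   63  477  478  477  471   3
[... 725 characters left out ...]
  352  351  351  326  451  455  451
780  657  699  141  160  156  655  698  145  143  698  699  660  325  327  336  695  699  693  689  699  505  509  508  536
820  656  699  129   36   -1   -1  655  142  142  697  699  659  325  327  328  665  694  692  683  692  508  513  513  537
cam in tool [  75.70276041    0.33984881 -201.70892379] [[ 0.001  1.    -0.   ]
 [-0.965  0.001 -0.263]
 [-0.263  0.     0.965]] [[285.36114007   0.         320.08877433]
 [  0.         285.36114007 198.47785968]
 [  0.           0.           1.        ]]
(380, 265)
shift [-285.5 -185.1 -217. ] turn [-1.000e-03  1.000e-03  1.273e+00]
(520, -190)
shift [-552.9 -579.  -216.6] turn [-1.000e-03  1.000e-03  1.273e+00]
```

Run:
```python
from h import *
c=optics.calibration("scene");d=np.load("pics/scene0.npy")
for p in [(241,198),(250,204),(262,212),(226,189),(238,184),(275,215),(264,221)]: print(p,w(c,d,*p).round())
go([330,285,330],yaw=2.9)
```

```text
(241, 198) [364. 304.  17.]
(250, 204) [374. 257.  15.]
(262, 212) [390. 204.   5.]
(226, 189) [355. 404.  -0.]
(238, 184) [405. 399.   3.]
(275, 215) [421. 167.  -0.]
(264, 221) [372. 163.   2.]
shift [-231.8 -180.6 -147. ] turn [-0.001 -0.    -0.056]
```

```bash
python3 -c "
from h import *
go([365,290,260],yaw=np.pi/2)"
```

```text
shift [-263.8 -165.5  -77. ] turn [-1.000e-03  1.000e-03  1.273e+00]
```

```bash
r='[100,-264,-165,-77,0,0,1.273]'; python3 -m crank '[[100,0,0,-77,0,0,0],[100,-264,-165,-77,0,0,1.273],[100,-264,-165,-77,0,0,1.273],[100,-264,-165,-77,0,0,1.273],[100,-264,-165,-77,0,0,1.273],[100,-264,-165,-77,0,0,1.273],[100,-264,-165,-77,0,0,1.273],[100,-264,-165,-77,0,0,1.273],[100,-264,-165,-77,0,0,1.273],[100,-264,-165,-77,0,0,1.273]]'
python3 - <<'E'
from h import *
go([520,-190,330],yaw=np.pi/2)
p,d=optics.camera("wrist");cv2.imwrite("pics/w1.png",p[:,:,::-1]);np.save("pics/w1.npy",d);np.save("pics/w1c.npy",optics.calibration("wrist"),allow_pickle=True)
E
```

```text
clock: 1.1
eef_pos: [365.7, 290.0, 260.1]
eef_rot: [-3.141, 0.0, 1.564]
wrist_force: [0.1, 0.6, 0.2]
finger_gap: 93.7
finger_force: 0.0
shift [-478.8  157.8  -69.8] turn [-0.     0.    -0.007]
```

View pics/w1.png

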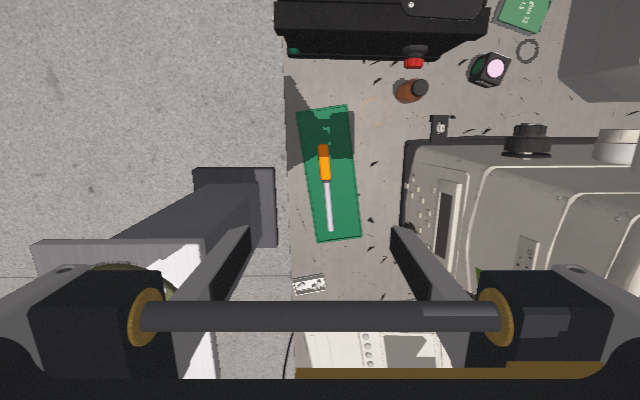

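The wrist view shows the mat at (330,172). The orange handle runs from (323,145) to (326,181) and the steel tip is at (331,231). The vial is at (410,90) and the filter cube at (488,68). I measure the rod, then go over the riser.

```bash
cat >> h.py <<'E'
def hit(c,uv,z):
    "pixel ray with plane z"
    R=np.array(c["R"]);o=-R.T@np.array(c["t"]);r=R.T@np.linalg.solve(np.array(c["camera_matrix"]),[*uv,1.])
    return o+r*(z-o[2])/r[2]
E
python3 - <<'E'
from h import *
p=cv2.imread("pics/w1.png");c=np.load("pics/w1c.npy",allow_pickle=True).item();d=np.load("pics/w1.npy")
hsv=cv2.cvtColor(p,cv2.COLOR_BGR2HSV)
m=cv2.inRange(hsv,(8,150,120),(25,255,255));m[:130]=0;m[190:]=0;m[:,:300]=0;m[:,350:]=0
P=cloud(c,d)[m>0];print(m.sum()/255,np.median(P,0),np.percentile(P,[2,98],0).round(1))
ys,xs=np.nonzero(m);r=cv2.minAreaRect(np.stack([xs,ys],1).astype(np.float32));print(r)
Q=np.array([hit(c,q,20) for q in cv2.boxPoints(r)]);print(Q.round(1),Q.mean(0))
print("tip",hit(c,(331,231),12))
for q in((297,112),(347,105),(318,241),(361,236)):print("mat",hit(c,q,6).round(1),w(c,d,*q).round(1))
E
python3 -m crank '[[100,-400,0,-140,0,0,0],[100,-400,0,-140,0,0,0],[100,-400,0,-140,0,0,0],[100,-400,0,-140,0,0,0],[100,-400,0,-140,0,0,0],[100,-400,0,-140,0,0,0],[100,-400,0,-140,0,0,0],[100,-400,0,-140,0,0,0],[100,-400,0,-140,0,0,0],[100,-400,0,-140,0,0,0]]'
python3 -c "
from h import *
go([530,-200,350],yaw=np.pi/2)"
```

```text
357.0 [372.29995912 304.80395672  20.15214263] [[364.6 278.1   5.1]
 [380.1 331.8  22. ]]
((324.0069274902344, 161.582763671875), (35.5434684753418, 10.214594841003418), 85.2363510131836)
[[362.4 332.   20. ]
 [377.9 333.1  20. ]
 [382.5 278.1  20. ]
 [366.5 276.9  20. ]] [372.34868392 305.02003049  20.        ]
tip [383.68664977 187.05442839  12.        ]
mat [331.5 379.8   6. ] [331.6 379.8   6.6]
mat [407.8 389.3   6. ] [407.7 389.3   7.3]
mat [361.5 166.4   6. ] [361.5 166.6   6.5]
mat [435.4 175.1   6. ] [435.3 175.5   7.1]
clock: 2.15
eef_pos: [365.3, -111.6, 400.8]
eef_rot: [3.141, 0.0, 1.569]
wrist_force: [-0.2, -0.2, -0.6]
finger_gap: 94.1
finger_force: 0.0
shift [-88.1 164.9  50.8] turn [ 0.     0.    -0.002]
```

```bash
python3 -m crank '[[40,-88,165,51,0,0,0],[40,-88,165,51,0,0,0],[40,-88,165,51,0,0,0],[40,-88,165,51,0,0,0],[40,-88,165,51,0,0,0],[40,-88,165,51,0,0,0]]'
python3 - <<'E'
from h import *
p,d=optics.camera("wrist");cv2.imwrite("pics/w2.png",p[:,:,::-1]);np.save("pics/w2.npy",d);np.save("pics/w2c.npy",optics.calibration("wrist"),allow_pickle=True)
E
```

```text
clock: 2.75
eef_pos: [530.7, -196.5, 347.8]
eef_rot: [-3.139, -0.001, 1.573]
wrist_force: [-0.3, -0.5, -0.1]
finger_gap: 49.6
finger_force: 0.0
```

View pics/w2.png

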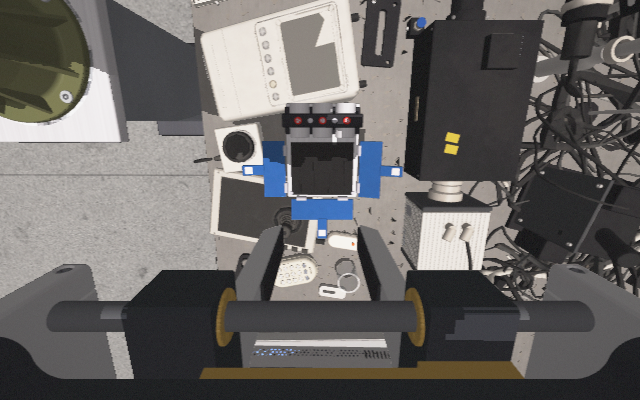

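The riser is centred at about (323,165). The floor spans (290..358, 140..196), the white tab patches are at (248,170), (396,171) and (322,233), and the tube row with red buttons is at v≈120. I enlarge it.

Run:
```python
from h import *
p=cv2.imread("pics/w2.png")
cv2.imwrite("pics/w2z.png",cv2.resize(p[90:245,230:415],(740,620)[:2] if 0 else (716,600),interpolation=cv2.INTER_CUBIC))
c=np.load("pics/w2c.npy",allow_pickle=True).item();d=np.load("pics/w2.npy")
hsv=cv2.cvtColor(p,cv2.COLOR_BGR2HSV);P=cloud(c,d)
m=cv2.inRange(hsv,(100,120,60),(125,255,255))
for n,(u0,u1,v0,v1) in dict(right=(262,287,140,198),left=(357,382,140,198),end=(288,358,198,222),rtab=(240,262,160,182),ltab=(384,405,160,182),etab=(312,332,221,244)).items():
    k=np.zeros_like(m);k[v0:v1,u0:u1]=1
    q=P[(m>0)&(k>0)];print(n,len(q),q.mean(0).round(1),q.min(0).round(1),q.max(0).round(1),"normal",np.linalg.svd(q-q.mean(0))[2][2].round(3))
q=P[145:190,295:350].reshape(-1,3);print("floor",q.mean(0),np.linalg.svd(q-q.mean(0))[2][2].round(3))
# white patches
w8=cv2.inRange(hsv,(0,0,190),(180,50,255))
for n,(u0,u1,v0,v1) in dict(r=(240,258,160,182),l=(388,404,160,182),e=(312,332,224,243)).items():
    ys,xs=np.nonzero(w8[v0:v1,u0:u1]);print(n,len(xs),xs.mean()+u0,ys.mean()+v0,np.median(P[v0:v1,u0:u1][ys,xs],0).round(1))
# red buttons
red=cv2.inRange(hsv,(0,140,60),(8,255,255))|cv2.inRange(hsv,(170,140,60),(180,255,255));red[:100]=0;red[140:]=0;red[:,:280]=0;red[:,370:]=0
nn,l,s,ct=cv2.connectedComponentsWithStats(red)
for i in range(1,nn): 
  if s[i,4]>5: print("red",s[i,4],ct[i],hit(c,ct[i],163).round(1))
for x,y in((640,-180),(640,-220),(660,-150)): pass
bb=P[(P[...,0]>600)&(P[...,0]<720)&(P[...,1]>-340)&(P[...,1]<-60)&(P[...,2]>140)];print("box",bb.min(0),bb.max(0))
```

```text
right 1179 [ 458.2 -192.4  110.5] [ 425.6 -256.3   31.9] [ 531.1 -119.8  551.1] normal [ 0.961  0.002 -0.276]
left 1174 [ 607.6 -191.6  114.1] [ 5.311e+02 -2.361e+02  5.000e-01] [ 624.4 -119.8  551.1] normal [0.994 0.01  0.111]
end 1239 [ 532.7 -258.   110.7] [ 476.1 -290.9   38.1] [ 582.8 -119.8  551.1] normal [ 0.006 -0.946  0.323]
rtab 128 [ 429.8 -191.4  119. ] [ 411.8 -200.   112.8] [ 531.1 -119.8  551.1] normal [-0.093 -0.978  0.186]
ltab 113 [ 637.9 -192.1  124.4] [ 627.7 -200.   119.6] [ 652.5 -185.1  129.9] normal [-0.314  0.038  0.949]
etab 89 [ 534.6 -286.4  113.6] [ 527.8 -304.5  111.1] [ 541.  -276.9  116.5] normal [ 0.019 -0.104 -0.994]
floor [ 533.9517099  -190.39816224  104.29794104] [ 0.004 -0.925  0.38 ]
r 246 248.46747967479675 170.6991869918699 [ 405.  -196.2   36.4]
l 59 395.35593220338984 171.27118644067798 [ 644.1 -192.5  126.4]
e 153 318.7712418300654 233.20261437908496 [ 525.3 -318.2   42.8]
red 32 [297.625   120.28125] [ 501.3 -119.3  163. ]
red 29 [321.89655172 120.        ] [ 533.2 -118.9  163. ]
red 30 [346.16666667 120.56666667] [ 565.  -119.5  163. ]
box [ 600.00384762 -339.91427955  140.03461663] [719.9899195  -60.55844297 497.57244395]
```

View pics/w2z.png

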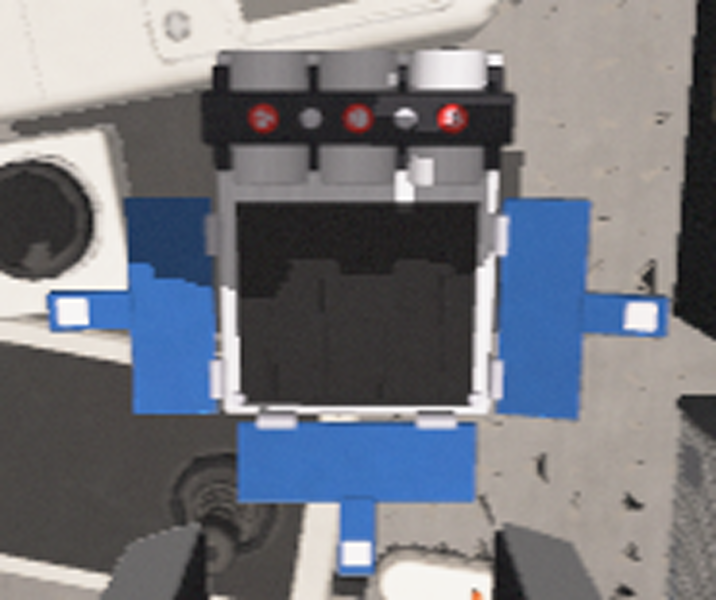

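The crop shows the patches at crop pixels (71,312), (356,552) and (641,316), and the buttons at (263,118), (357,118) and (452,118). The black box edge is near crop x=680. I compute the details.

Run:
```python
from h import *
c=np.load("pics/w2c.npy",allow_pickle=True).item();d=np.load("pics/w2.npy");P=cloud(c,d)
for n,q in dict(r=(248.3,170.6),e=(322,232.6),l=(395.6,171.6)).items():
    u,v=map(round,q);b=P[v-1:v+2,u-1:u+2].reshape(-1,3);m=np.median(b,0);print(n,m.round(1),hit(c,q,m[2]).round(1))
for v in(150,171,190,210): print(v,[tuple(P[v,u].round().astype(int)) for u in range(394,424,4)])
print("left end", [tuple(P[v,322].round().astype(int)) for v in range(194,240,3)])
print("right",[tuple(P[171,u].round().astype(int)) for u in range(238,292,4)])
print("knob",[tuple(P[v,236].round().astype(int)) for v in range(130,180,6)])
# saddle/tube top, mouth edge
print("tube",[tuple(P[v,322].round().astype(int)) for v in range(96,146,2)])
```

```text
r [ 420.2 -194.7  117.7] [ 420.9 -193.9  117.7]
e [ 534.4 -297.2  114.9] [ 534.4 -296.6  114.9]
l [ 645.  -194.   127.3] [ 644.3 -193.2  127.3]
150 [(np.int64(672), np.int64(-173), np.int64(2)), (np.int64(679), np.int64(-173), np.int64(2)), (np.int64(687), np.int64(-173), np.int64(3)), (np.int64(677), np.int64(-167), np.int64(62)), (np.int64(676), np.int64(-165), np.int64(84)), (np.int64(676), np.int64(-163), np.int64(105)), (np.int64(676), np.int64(-161), np.int64(124)), (np.int64(677), np.int64(-160), np.int64(139))]
171 [(np.int64(642), np.int64(-193), np.int64(126)), (np.int64(648), np.int64(-192), np.int64(128)), (np.int64(653), np.int64(-192), np.int64(129)), (np.int64(677), np.int64(-202), np.int64(72)), (np.int64(677), np.int64(-198), np.int64(92)), (np.int64(676), np.int64(-194), np.int64(114)), (np.int64(677), np.int64(-192), np.int64(130)), (np.int64(679), np.int64(-190), np.int64(141))]
190 [(np.int64(677), np.int64(-252), np.int64(2)), (np.int64(685), np.int64(-252), np.int64(2)), (np.int64(693), np.int64(-252), np.int64(2)), (np.int64(701), np.int64(-251), np.int64(2)),
[... 2942 characters left out ...]
int64(-114), np.int64(160)), (np.int64(533), np.int64(-116), np.int64(166)), (np.int64(533), np.int64(-119), np.int64(165)), (np.int64(533), np.int64(-121), np.int64(165)), (np.int64(533), np.int64(-124), np.int64(158)), (np.int64(533), np.int64(-127), np.int64(157)), (np.int64(533), np.int64(-129), np.int64(151)), (np.int64(533), np.int64(-132), np.int64(151)), (np.int64(533), np.int64(-135), np.int64(150)), (np.int64(533), np.int64(-137), np.int64(151)), (np.int64(533), np.int64(-140), np.int64(152)), (np.int64(534), np.int64(-146), np.int64(101)), (np.int64(534), np.int64(-149), np.int64(103)), (np.int64(534), np.int64(-152), np.int64(103)), (np.int64(534), np.int64(-155), np.int64(102))]
```

```bash
python3 -c "
from h import *
go([534.4,-296.8,200],yaw=np.pi/2)"
```

```text
shift [-100.5    4.   149.4] turn [-0.    -0.     0.002]
```

```bash
python3 -m crank '[[45,-100.5,4,50,0,0,0],[45,-100.5,4,100,0,0,0],[45,-100.5,4,149,0,0,0],[45,-100.5,4,190,0,0,0],[45,-100.5,4,225,0,0,0],[45,-100.5,4,245,0,0,0],[45,-100.5,4,245,0,0,0]]' && python3 -m crank '[[10,0,0,0,0,0,0],[10,0,0,0,0,0,0],[10,0,0,0,0,0,0],[10,0,0,0,0,0,0],[10,0,0,0,0,0,0],[10,0,0,0,0,0,0]]' 8
```

```text
clock: 3.5
eef_pos: [532.4, -296.2, 101.5]
eef_rot: [-3.137, -0.003, 1.572]
wrist_force: [0.2, -0.2, -0.2]
finger_gap: 42.4
finger_force: 0.0
clock: 4.1
eef_pos: [534.4, -298.0, 104.6]
eef_rot: [3.141, 0.0, 1.571]
wrist_force: [-0.0, 0.1, -0.3]
finger_gap: 9.3
finger_force: 0.0
```

Run:
```python
from h import *
p,d=optics.camera("wrist");cv2.imwrite("pics/w3.png",p[:,:,::-1])
c=optics.calibration("wrist");P=cloud(c,d);np.save("pics/w3.npy",d)
s=manip.read_state();print(s["finger_gap"],proj(c,s["eef_pos"]),proj(c,s["eef_pos"]+[0,0,19]))
```

```text
9.376047519095556 [318.90856768 226.22017732] [318.78386445 236.07659193]
```

View pics/w3.png

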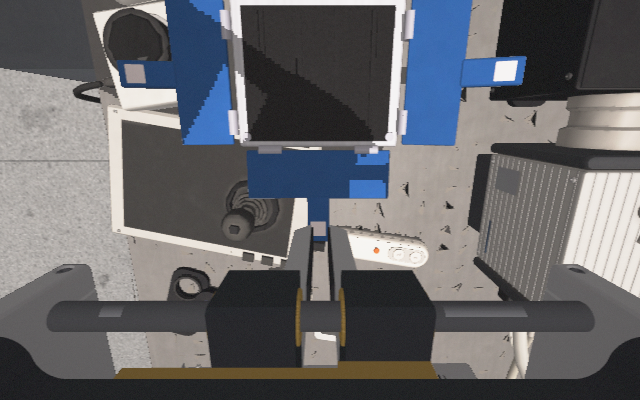

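Run:
```python
from h import *
d=np.load("pics/w3.npy");c=optics.calibration("wrist");P=cloud(c,d)
for v in range(160,262,6): print(v,[tuple(int(x) for x in P[v,u].round()) for u in (306,312,319,326,334)])
p=cv2.imread("pics/w3.png");cv2.imwrite("pics/w3z.png",cv2.resize(p[180:280,260:380],(720,600),interpolation=cv2.INTER_CUBIC))
```

```text
160 [(525, -248, 107), (530, -248, 108), (534, -248, 108), (539, -248, 108), (545, -248, 106)]
166 [(525, -252, 108), (535, -221, 306), (534, -252, 108), (539, -252, 108), (545, -252, 107)]
172 [(525, -256, 108), (530, -256, 109), (534, -256, 108), (539, -256, 108), (545, -256, 108)]
178 [(525, -260, 109), (530, -260, 109), (534, -260, 109), (539, -260, 108), (545, -260, 109)]
184 [(525, -265, 109), (530, -265, 109), (534, -265, 109), (539, -264, 109), (545, -265, 109)]
190 [(525, -269, 110), (530, -269, 110), (534, -269, 109), (539, -269, 108), (545, -269, 110)]
196 [(525, -273, 110), (530, -273, 111), (534, -273, 110), (539, -273, 110), (545, -273, 110)]
202 [(522, -297, 40), (529, -277, 110), (534, -277, 112), (539, -277, 110), (551, -309, 0)]
208 [(522, -303, 41), (529, -282, 111), (534, -281, 112), (539, -281, 111), (551, -316, 0)]
214 [(522, -309, 42), (529, -286, 113), (534, -286, 111), (540, -286, 111), (551, -323, 0)]
220 [(521, -316, 39), (529, -290, 112), (534, -291, 112), (540, -290, 112), (551, -330, 0)]
226 [(526, -288, 130), (529, -295, 112), (534, -295, 113), (540, -295, 113), (544, -288, 130)]
232 [(527, -288, 140), (530, -290, 135), (534, -299, 113), (540, -299, 113), (544, -288, 140)]
238 [(527, -288, 149), (530, -290, 146), (534, -304, 114), (540, -304, 114), (544, -288, 149)]
244 [(527, -289, 157), (531, -290, 155), (534, -347, 28), (542, -360, 0), (543, -288, 158)]
250 [(528, -289, 164), (531, -291, 161), (534, -354, 28), (542, -368, -1), (543, -288, 166)]
256 [(528, -289, 172), (531, -294, 161), (534, -375, 1), (542, -375, 0), (542, -288, 173)]
```

View pics/w3z.png

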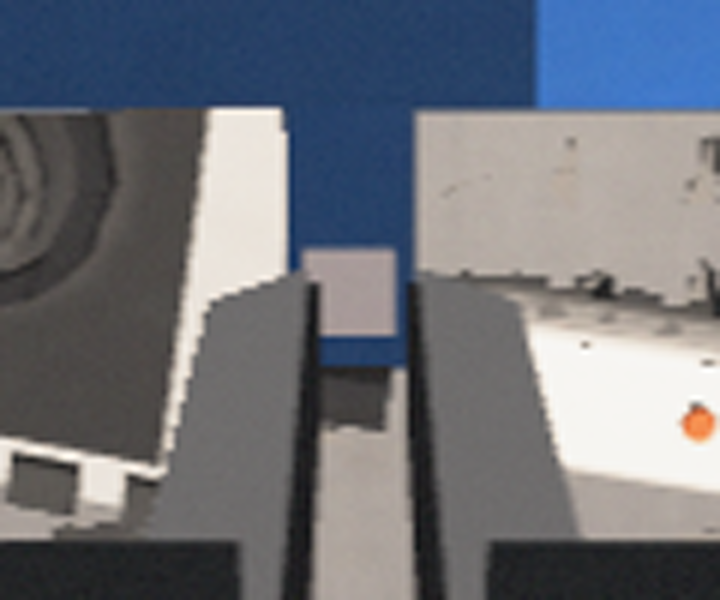

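The crop shows the fingertips lying over the tab edges (crop x 300 and 415, y 275), so they sit above the tab and didn't straddle it. I check the true tip height with the fixed cameras.

Run:
```python
from h import *
for n in("scene","side"):
    p,d=optics.camera(n);c=optics.calibration(n);P=cloud(c,d);cv2.imwrite(f"pics/{n}1.png",p[:,:,::-1])
    print(n,"cam",-np.array(c["R"]).T@c["t"],"tcp px",proj(c,manip.read_state()["eef_pos"]),proj(c,manip.read_state()["eef_pos"]+[0,0,60]))
    m=(abs(P[...,0]-534)<60)&(abs(P[...,1]+298)<18)&(P[...,2]>60)&(P[...,2]<230)
    v,u=np.nonzero(m)
    for a in sorted(zip(P[m][:,2].round().astype(int),u,v,P[m][:,0].round().astype(int),P[m][:,1].round().astype(int)))[:45:2]: print(*a,end=" | ")
    x,y=map(int,proj(c,manip.read_state()["eef_pos"]));cv2.imwrite(f"pics/{n}1z.png",cv2.resize(p[max(0,y-40):y+30,x-45:x+45,::-1],(630,490),interpolation=cv2.INTER_CUBIC))
```

```text
scene cam [-164.179358   -822.25859017 1056.04376786] tcp px [393.88037347 258.29438835] [396.45564203 244.14071329]
95 381 271 477 -304 | 98 379 269 476 -297 | 104 396 260 535 -306 | 106 389 257 526 -286 | 107 391 259 524 -296 | 108 393 260 525 -303 | 109 391 258 525 -294 | 110 389 254 531 -280 | 110 391 256 530 -290 | 110 397 259 535 -309 | 111 393 256 534 -294 | 111 394 257 533 -298 | 112 389 255 527 -284 | 112 392 256 531 -293 | 112 392 259 523 -301 | 112 394 258 530 -302 | 113 390 255 528 -287 | 113 391 257 525 -294 | 113 395 257 534 -301 | 113 396 257 536 -303 | 115 392 258 523 -300 | 115 395 259 528 -307 | 127 398 254 539 -306 | side cam [-141.16665418 1223.72360487 1291.7905655 ] tcp px [356.33103699 141.41148381] [357.21216748 129.33782553]
95 369 148 474 -295 | 105 369 146 475 -295 | 109 355 142 535 -286 | 111 358 141 526 -295 | 112 359 141 522 -296 | 113 356 142 529 -283 | 114 358 139 530 -304 | 115 355 141 534 -284 | 117 356 141 530 -284 | 119 358 140 525 -292 | 129 355 137 539 -291 | 130 356 136 538 -299 | 134 354 136 543 -289 | 137 354 135 544 -291 | 138 356 135 536 -295 | 140 353 135 546 -285 | 140 358 137 522 -283 | 140 359 137 518 -285 | 141 359 136 521 -290 | 143 356 134 537 -294 | 144 355 134 540 -291 | 145 361 135 514 -295 | 147 358 135 524 -287 |
```

View pics/scene1z.png

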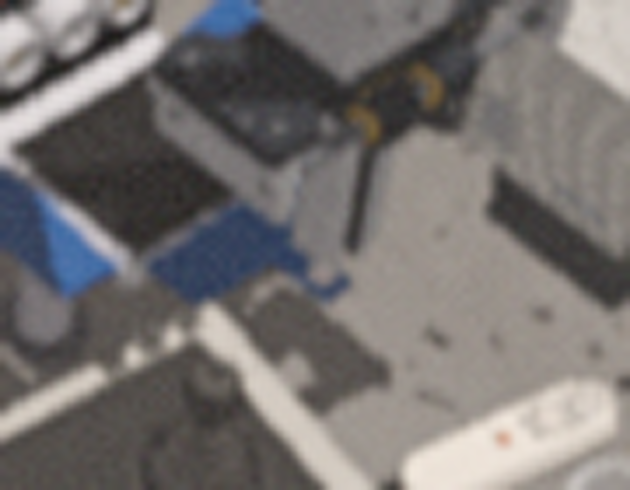

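The scene crop confirms it: the fingertips at crop (350,250) hang above the tab, at z≈127. The real finger end is about 23 mm above the reported TCP, and I'll use that offset from here. I reopen, descend 27 mm and grip.

```bash
python3 -m crank '[[45,0,0,0,0,0,0],[45,0,0,0,0,0,0],[45,0,0,0,0,0,0],[45,0,0,10,0,0,0],[45,0,0,20,0,0,0],[45,0,0,27,0,0,0],[45,0,0,27,0,0,0]]' && python3 -m crank '[[10,0,0,0,0,0,0],[10,0,0,0,0,0,0],[10,0,0,0,0,0,0],[10,0,0,0,0,0,0],[10,0,0,0,0,0,0],[10,0,0,0,0,0,0]]' 8
```

```text
clock: 4.95
eef_pos: [533.7, -297.5, 75.6]
eef_rot: [-3.139, -0.001, 1.571]
wrist_force: [0.6, -0.2, -1.2]
finger_gap: 42.6
finger_force: 0.0
clock: 5.55
eef_pos: [533.0, -298.1, 77.1]
eef_rot: [-3.139, -0.0, 1.571]
wrist_force: [-9.0, -1.1, 0.6]
finger_gap: 15.7
finger_force: 8.0
```

```bash
python3 -m crank '[[10,0,-1.5,0,0,0,0],[10,2.2,-1.5,-11,0,0,0],[10,6.7,-1.5,-21.5,0,0,0],[10,13,-1.5,-31,0,0,0],[10,21,-1.5,-39,0,0,0],[10,30.7,-1.5,-45,0,0,0],[10,41.3,-1.5,-49,0,0,0],[10,49.7,-1.5,-50.7,0,0,0],[10,58.5,-1.5,-51,0,0,0],[10,58.5,-1.5,-51,0,0,0]]'; python3 -m crank '[[10,0,0,0,0,0,0],[10,0,0,0,0,0,0]]';  python3 - <<'E'
from h import *
p,d=optics.camera("wrist");cv2.imwrite("pics/w4.png",p[:,:,::-1]);np.save("pics/w4.npy",d)
E
```

```text
clock: 6.55
eef_pos: [532.9, -238.1, 129.2]
eef_rot: [3.141, 0.0, 1.572]
wrist_force: [-4.7, -0.1, 7.6]
finger_gap: 16.3
finger_force: 8.0
clock: 6.75
eef_pos: [532.9, -238.6, 129.1]
eef_rot: [3.141, -0.0, 1.571]
wrist_force: [-5.2, 0.6, 8.5]
finger_gap: 15.5
finger_force: 8.0
```

View pics/w4.png

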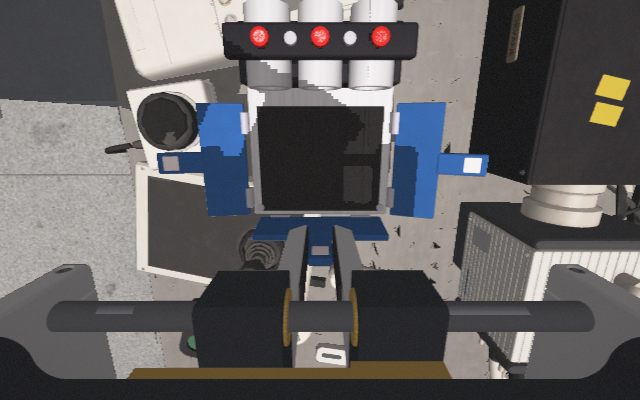

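The end wall stands nearly upright, with its panel edge at (320,230) and the patch seen edge-on at (320,250). I release and rise.

```bash
python3 -m crank '[[40,0,0,0,0,0,0],[40,0,0,0,0,0,0],[40,0,0,0,0,0,0],[40,0,0,0,0,0,0],[40,0,0,-30,0,0,0],[40,0,0,-80,0,0,0],[40,0,0,-80,0,0,0]]'
python3 - <<'E'
from h import *
p,d=optics.camera("wrist");cv2.imwrite("pics/w5.png",p[:,:,::-1]);np.save("pics/w5.npy",d)
c=optics.calibration("wrist");P=cloud(c,d);hsv=cv2.cvtColor(p,cv2.COLOR_RGB2HSV)
m=(cv2.inRange(hsv,(100,120,40),(125,255,255))>0)&(P[...,1]<-225)&(P[...,2]>95)&(P[...,2]<190)
q=P[m];
for z in range(100,180,8):
    k=q[(q[:,2]>=z)&(q[:,2]<z+8)]
    if len(k): print(z,len(k),np.median(k,0).round(1),k[:,0].min().round(),k[:,0].max().round())
go([643,-193.5,180],yaw=np.pi)
E
```

```text
clock: 7.5
eef_pos: [534.8, -240.3, 214.8]
eef_rot: [3.133, 0.004, 1.571]
wrist_force: [-0.1, -0.4, 0.1]
finger_gap: 37.5
finger_force: 0.0
100 492 [ 500.4 -232.7  105.9] 443.0 610.0
108 403 [ 558.2 -235.5  110.9] 442.0 621.0
116 257 [ 533.  -239.7  120. ] 484.0 581.0
124 261 [ 532.  -240.5  128.6] 484.0 581.0
132 420 [ 524.4 -242.3  134.7] 483.0 581.0
140 47 [ 533.1 -241.5  144.3] 525.0 540.0
148 19 [ 532.1 -242.   149.4] 525.0 539.0
156 18 [ 531.8 -243.4  163. ] 526.0 540.0
164 98 [ 532.7 -245.6  166.3] 526.0 540.0
shift [ 46.5 108.9  31.8] turn [ 0.002  0.006 -1.571]
```

```bash
python3 -m crank '[[40,10,20,0,0,0,-0.15],[40,20,40,0,0,0,-0.3],[40,30,70,0,0,0,-0.45],[40,46,110,0,0,0,-0.6],[40,46,110,0,0,0,-0.75],[40,46,110,0,0,0,-0.9],[40,46,110,0,0,0,-1.05],[40,46,110,0,0,0,-1.2],[40,46,110,0,0,0,-1.35],[40,46,110,0,0,0,-1.49]]'; python3 -m crank '[[40,0,0,0,0,0,-0.081],[40,0,0,0,0,0,-0.081]]'; python3 -c "
from h import *
go([645,-193.5,92],yaw=np.pi)"
```

```text
clock: 8.55
eef_pos: [642.6, -193.2, 206.7]
eef_rot: [3.141, -0.002, 3.067]
wrist_force: [-0.7, -0.4, -0.4]
finger_gap: 37.8
finger_force: 0.0
clock: 8.75
eef_pos: [642.6, -193.3, 207.0]
eef_rot: [3.141, -0.002, -3.14]
wrist_force: [0.6, 1.3, 0.2]
finger_gap: 37.4
finger_force: 0.0
shift [ -2.6  -0.3 115. ] turn [ 0.001 -0.002  0.001]
```

```bash
python3 -m crank '[[40,-2.5,0,40,0,0,0],[40,-2.5,0,75,0,0,0],[40,-2.5,0,100,0,0,0],[40,-2.5,0,115,0,0,0],[40,-2.5,0,115,0,0,0]]' && python3 -m crank '[[10,0,0,0,0,0,0],[10,0,0,0,0,0,0],[10,0,0,0,0,0,0],[10,0,0,0,0,0,0],[10,0,0,0,0,0,0],[10,0,0,0,0,0,0]]' 8
```

```text
clock: 9.25
eef_pos: [644.4, -193.1, 91.0]
eef_rot: [3.14, -0.004, 3.14]
wrist_force: [0.9, 0.0, -0.2]
finger_gap: 37.8
finger_force: 0.0
clock: 9.85
eef_pos: [646.0, -193.2, 94.1]
eef_rot: [-3.141, 0.002, -3.141]
wrist_force: [4.5, 3.5, 3.7]
finger_gap: 15.9
finger_force: 8.0
```

```bash
python3 -m crank '[[10,4.7,0.5,-9.6,0,0,0],[10,11.4,0.5,-18.5,0,0,0],[10,19.8,0.5,-26,0,0,0],[10,29.5,0.5,-31.4,0,0,0],[10,40,0.5,-35,0,0,0],[10,48.4,0.5,-36.2,0,0,0],[10,57,0.5,-36,0,0,0],[10,57,0.5,-36,0,0,0],[10,57,0.5,-36,0,0,0]]'; python3 -m crank '[[40,0,0,0,0,0,0],[40,0,0,0,0,0,0],[40,0,0,0,0,0,0],[40,0,0,0,0,0,0],[40,0,0,-30,0,0,0],[40,0,0,-80,0,0,0],[40,0,0,-80,0,0,0]]'
python3 - <<'E'
from h import *
p,d=optics.camera("wrist");cv2.imwrite("pics/w6.png",p[:,:,::-1]);np.save("pics/w6.npy",d)
c=optics.calibration("wrist");P=cloud(c,d);hsv=cv2.cvtColor(p,cv2.COLOR_RGB2HSV)
m=(cv2.inRange(hsv,(100,120,40),(125,255,255))>0)&(P[...,0]>575)&(P[...,2]>95)&(P[...,2]<190)
q=P[m];
for z in range(100,180,8):
    k=q[(q[:,2]>=z)&(q[:,2]<z+8)]
    if len(k): print(z,len(k),np.median(k,0).round(1),k[:,1].min().round(),k[:,1].max().round())
go([420,-194,205],yaw=np.pi)
E
```

```text
clock: 10.75
eef_pos: [588.0, -193.2, 130.9]
eef_rot: [-3.141, 0.002, 3.142]
wrist_force: [-0.0, 0.6, 9.0]
finger_gap: 15.7
finger_force: 8.0
clock: 11.45
eef_pos: [590.2, -193.7, 216.0]
eef_rot: [-3.138, 0.009, -3.141]
wrist_force: [1.1, -0.3, -0.2]
finger_gap: 37.5
finger_force: 0.0
100 118 [ 588.2 -192.9  106.1] -238.0 -150.0
108 224 [ 589.  -194.5  112.4] -239.0 -150.0
116 233 [ 590.  -193.4  120.6] -240.0 -150.0
124 252 [ 591.  -195.5  128.3] -240.0 -150.0
132 379 [ 592.7 -199.5  134.5] -245.0 -149.0
140 54 [ 592.5 -191.9  143.9] -199.0 -184.0
148 16 [ 593.1 -193.8  150.7] -199.0 -186.0
156 12 [ 595.  -195.6  161.7] -199.0 -186.0
164 98 [ 597.4 -192.4  166.1] -199.0 -186.0
shift [169.4  -0.6   6.6] turn [-0.002  0.005  0.   ]
```

```bash
python3 -m crank '[[40,50,-0.5,6,0,0,0],[40,100,-0.5,6,0,0,0],[40,150,-0.5,6,0,0,0],[40,170,-0.5,6,0,0,0],[40,170,-0.5,50,0,0,0],[40,170,-0.5,95,0,0,0],[40,170,-0.5,123,0,0,0],[40,170,-0.5,128,0,0,0],[40,170,-0.5,128,0,0,0]]'; python3 -m crank '[[10,0,0,0,0,0,0],[10,0,0,0,0,0,0],[10,0,0,0,0,0,0],[10,0,0,0,0,0,0],[10,0,0,0,0,0,0],[10,0,0,0,0,0,0]]' 8
```

```text
clock: 12.4
eef_pos: [418.0, -193.3, 81.0]
eef_rot: [3.141, -0.002, -3.141]
wrist_force: [-0.3, -0.9, 0.5]
finger_gap: 37.5
finger_force: 0.0
clock: 13.0
eef_pos: [418.6, -193.4, 81.6]
eef_rot: [3.142, 0.001, -3.141]
wrist_force: [2.5, 4.3, 0.9]
finger_gap: 16.2
finger_force: 8.0
```

```bash
python3 -m crank '[[10,-3.6,0.7,-12.3,0,0,0],[10,-9.1,0.7,-22.3,0,0,0],[10,-16.4,0.7,-31,0,0,0],[10,-25.3,0.7,-38,0,0,0],[10,-35.4,0.7,-43.2,0,0,0],[10,-46.4,0.7,-46.3,0,0,0],[10,-55,0.7,-47,0,0,0],[10,-64,0.7,-46.5,0,0,0],[10,-64,0.7,-46.5,0,0,0],[10,-64,0.7,-46.5,0,0,0]]'; python3 -m crank '[[40,0,0,0,0,0,0],[40,0,0,0,0,0,0],[40,0,0,0,0,0,0],[40,0,0,0,0,0,0],[40,0,0,-30,0,0,0],[40,0,0,-80,0,0,0],[40,0,0,-130,0,0,0],[40,0,0,-130,0,0,0]]'
python3 - <<'E'
from h import *
p,d=optics.camera("scene");cv2.imwrite("pics/s6z.png",cv2.resize(p[185:285,300:460,::-1],(800,500),interpolation=cv2.INTER_CUBIC))
for n in("wrist","scene"):
    p,d=optics.camera(n)
    c=optics.calibration(n);P=cloud(c,d);hsv=cv2.cvtColor(p,cv2.COLOR_RGB2HSV)
    m=(cv2.inRange(hsv,(100,120,40),(125,255,255))>0)&(P[...,0]<495)&(P[...,0]>400)&(P[...,2]>95)&(P[...,2]<190)&(P[...,1]>-238)&(P[...,1]<-140)
    q=P[m]
    for z in range(100,180,8):
        k=q[(q[:,2]>=z)&(q[:,2]<z+8)]
        if len(k): print(z,len(k),np.median(k,0).round(1))
E
```

```text
clock: 14.0
eef_pos: [483.7, -193.0, 128.6]
eef_rot: [-3.141, 0.002, -3.141]
wrist_force: [0.1, -2.9, 5.5]
finger_gap: 15.3
finger_force: 8.0
clock: 14.8
eef_pos: [484.1, -193.5, 264.5]
eef_rot: [-3.137, 0.009, -3.141]
wrist_force: [0.9, 0.1, -0.2]
finger_gap: 37.6
finger_force: 0.0
100 44 [ 471.7 -194.7  106.3]
108 71 [ 471.5 -192.8  113.7]
116 70 [ 471.5 -192.2  120.6]
124 72 [ 471.4 -192.2  127.2]
132 312 [ 473.1 -194.5  135.7]
140 18 [ 470.8 -191.1  142.5]
148 11 [ 470.7 -192.8  148.6]
156 4 [ 470.9 -192.7  158.9]
164 74 [ 473.1 -191.7  167.8]
```

View pics/s6z.png

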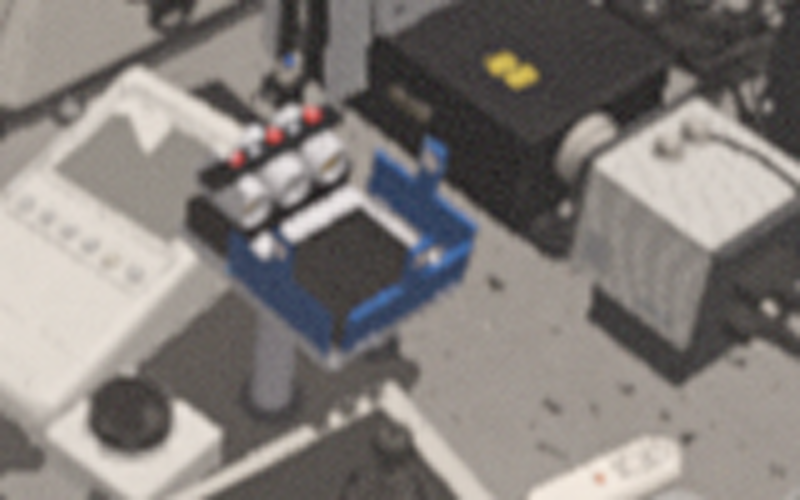

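All three walls are upright: the right wall at crop (285,280), the end wall at (410,290) and the left wall at (425,200). Now I go for the rod.

```bash
python3 -c "
from h import *
go([372,300,260],yaw=1.667);go([365,0,300],yaw=1.667)"
```

```text
shift [110.  492.6  -2.5] turn [-0.000e+00 -1.000e-03  1.475e+00]
shift [117.1 192.6 -42.7] turn [-0.000e+00 -1.000e-03  1.475e+00]
```

```bash
python3 -m crank '[[60,30,50,-40,0,0,0.15],[60,60,100,-40,0,0,0.3],[60,100,140,-40,0,0,0.45],[60,117,190,-40,0,0,0.6],[60,117,240,-40,0,0,0.75],[60,117,290,-40,0,0,0.9],[60,112,340,-40,0,0,1.05],[60,110,390,-40,0,0,1.2],[60,110,440,-40,0,0,1.35],[60,110,485,-40,0,0,1.475]]'; python3 -m crank '[[60,0,0,0,0,0,0],[60,0,0,0,0,0,0]]'
cat >> h.py <<'E'
def rod(save=None):
    s=manip.read_state();c=optics.calibration("wrist");p,d=optics.camera("wrist");P=cloud(c,d)
    if save: cv2.imwrite(save,p[:,:,::-1])
    m=cv2.inRange(cv2.cvtColor(p,cv2.COLOR_RGB2HSV),(8,150,100),(25,255,255));m[:8]=0
    n,l,st,ct=cv2.connectedComponentsWithStats(m);k=[i for i in range(1,n) if st[i,4]>80 and st[i,1]<260]
    for i in k:
        ys,xs=np.nonzero(l==i);r=cv2.minAreaRect(np.stack([xs,ys],1).astype(np.float32));z=np.median(P[l==i][:,2])
        Q=np.array([hit(c,q,z) for q in cv2.boxPoints(r)]);e=[Q[1]-Q[0],Q[2]-Q[1]];e=max(e,key=np.linalg.norm)
        print("orange",st[i,4],"px",np.round(r[0]),"z",z.round(1),"centre",Q.mean(0).round(1),"len",np.linalg.norm(e).round(1),"ang",np.degrees(np.arctan2(e[1],e[0])).round(1))
E
python3 -c "
from h import *
rod('pics/w7.png');print(manip.read_state()['eef_pos'])"
```

```text
clock: 15.95
eef_pos: [372.5, 202.8, 296.6]
eef_rot: [-3.139, 0.0, 1.834]
wrist_force: [0.7, -0.4, -0.2]
finger_gap: 56.1
finger_force: 0.0
clock: 16.15
eef_pos: [372.7, 201.5, 296.5]
eef_rot: [-3.139, 0.001, 1.843]
wrist_force: [-0.0, 0.1, 0.8]
finger_gap: 56.2
finger_force: 0.0
orange 134 px [430.  61.] z 47.4 centre [482.1 397.6  47.4] len 21.5 ang 15.6
orange 368 px [337. 106.] z 20.0 centre [372.  304.1  20. ] len 55.3 ang 94.4
[372.92209476 200.79654261 296.93491052]
```

View pics/w7.png

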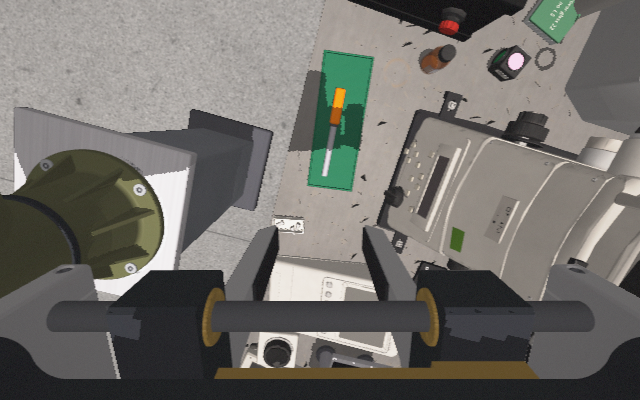

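The rod is unmoved: handle at (337,106), tip at (325,175). I move above the handle.

```bash
python3 -c "
from h import *
go([372.2,304,60],yaw=1.66)"
```

```text
shift [ 99.7  27.4 236.8] turn [-0.002  0.001  0.181]
```

```bash
python3 -m crank '[[45,40,10,40,0,0,0.1],[45,80,20,80,0,0,0.181],[45,99.7,27.4,120,0,0,0.181],[45,99.7,27.4,160,0,0,0.181],[45,99.7,27.4,200,0,0,0.181],[45,99.7,27.4,230,0,0,0.181],[45,99.7,27.4,237,0,0,0.181],[45,99.7,27.4,237,0,0,0.181],[45,99.7,27.4,237,0,0,0.181]]'; python3 -c "
from h import *
rod('pics/w8.png');go([372.2,304,-10],yaw=1.66)"
```

```text
clock: 17.1
eef_pos: [374.2, 304.7, 62.5]
eef_rot: [3.14, -0.001, 1.658]
wrist_force: [-0.0, 0.3, 1.2]
finger_gap: 42.2
finger_force: 0.0
orange 591 px [468. 102.] z 31.3 centre [481.9 404.5  31.3] len 20.7 ang 5.0
orange 1071 px [317. 207.] z 20.1 centre [372.7 305.8  20.1] len 56.1 ang 94.4
shift [-0.8 -2.2 72.7] turn [ 0.002 -0.001 -0.002]
```

```bash
python3 -m crank '[[40,1,-2,20,0,0,0.01],[40,1,-2,40,0,0,0.01],[40,1,-2,55,0,0,0.01],[40,1,-2,65,0,0,0.01],[40,1,-2,70,0,0,0.01],[40,1,-2,70,0,0,0.01]]'; python3 -m crank '[[40,0,0,2,0,0,0],[40,0,0,4,0,0,0],[40,0,0,5,0,0,0],[40,0,0,5,0,0,0]]'
```

```text
clock: 17.75
eef_pos: [371.3, 305.6, -8.8]
eef_rot: [3.141, -0.0, 1.648]
wrist_force: [0.2, 0.3, 0.3]
finger_gap: 37.5
finger_force: 0.0
clock: 18.15
eef_pos: [371.1, 305.5, -14.0]
eef_rot: [3.142, -0.0, 1.648]
wrist_force: [0.3, 0.0, -0.2]
finger_gap: 37.5
finger_force: 0.0
```

```bash
python3 -m crank '[[40,0,1.5,0,0,0,0],[10,0,1.5,0,0,0,0],[10,0,1.5,0,0,0,0],[10,0,1.5,0,0,0,0],[10,0,1.5,0,0,0,0],[10,0,1.5,0,0,0,0],[10,0,1.5,0,0,0,0]]' 40;  python3 -m crank '[[10,0,0,-20,0,0,0],[10,0,0,-50,0,0,0],[10,0,0,-90,0,0,0],[10,0,0,-140,0,0,0],[10,0,0,-190,0,0,0],[10,0,0,-220,0,0,0],[10,0,0,-220,0,0,0],[10,0,0,-220,0,0,0]]'; python3 -c "
from h import *
rod('pics/w9.png');go([430,0,210],yaw=1.571);print(manip.read_state())"
```

```text
clock: 18.85
eef_pos: [372.6, 305.6, -14.0]
eef_rot: [3.142, -0.0, 1.648]
wrist_force: [0.3, 0.1, 0.5]
finger_gap: 15.8
finger_force: 40.0
clock: 19.65
eef_pos: [372.4, 305.5, 205.5]
eef_rot: [-3.142, 0.0, 1.648]
wrist_force: [-1.5, -0.1, -1.5]
finger_gap: 15.4
finger_force: 40.0
orange 224 px [416. 110.] z 49.8 centre [480.7 403.6  49.8] len 19.5 ang -80.1
orange 2033 px [320. 242.] z 239.6 centre [373.3 306.3 239.6] len 57.2 ang -84.9
shift [-308.8   34.1   -5.1] turn [-0.002  0.001  0.077]
{'clock': 19.7, 'joints': array([ 6.10911949e-01,  1.29981446e-01,  1.67692254e+00, -3.39721889e-05,
        1.33653707e+00,  5.33809717e-01]), 'qd': array([-0.00059102,  0.01347053,  0.00759912,  0.00050593,  0.0023326 ,
       -0.00062078]), 'effort': array([ 3.46138515e-02, -4.57639503e+01, -3.73397827e+01,  6.34901784e-02,
        3.17997427e-02,  3.38659011e-04]), 'eef_pos': array([372.15783847, 305.28363411, 204.64258527]), 'eef_rot': array([-3.14001822e+00,  9.68931634e-04,  1.64790724e+00]), 'wrist_force': array([ 0.57535879, -0.47891961, -0.68687575]), 'moment': array([-0.05825455,  0.04835549,  0.02103456]), 'finger_force': 39.99840974807739, 'finger_gap': 15.727505490685797}
```

View pics/w9.png

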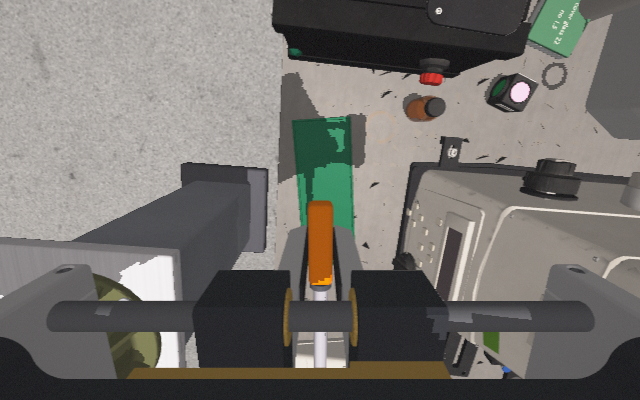

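The rod is held straight in the fingers (handle at (320,242), rod running down the image). The rod axis is TCP z+26. I check the buttons from the closer earlier view, and the microscope clearance near the mouths.

Run:
```python
from h import *
s=manip.read_state();c=optics.calibration("wrist");R=Ro.from_euler('xyz',s["eef_rot"]).as_matrix()
Rc=np.array(c["R"])@R; off=R.T@(-np.array(c["R"]).T@c["t"]-s["eef_pos"])
p4=np.array([532.9,-238.4,129.15]);R4=Ro.from_euler('xyz',[np.pi,0,1.5713]).as_matrix()
c4=dict(camera_matrix=c["camera_matrix"],R=Rc@R4.T);c4["t"]=-c4["R"]@(p4+R4@off)
p=cv2.imread("pics/w4.png");hsv=cv2.cvtColor(p,cv2.COLOR_BGR2HSV)
red=cv2.inRange(hsv,(0,140,60),(8,255,255))|cv2.inRange(hsv,(170,140,60),(180,255,255));red[80:]=0
n,l,st,ct=cv2.connectedComponentsWithStats(red)
P=cloud(c4,np.load("pics/w4.npy"))
for i in range(1,n):
    if st[i,4]>40: print(st[i,4],ct[i],np.median(P[l==i],0).round(1),hit(c4,ct[i],164).round(1))
q=P[(P[...,2]>146)&(P[...,2]<153)&(P[...,1]>-150)&(P[...,1]<-80)]
for a in(501,533,565):
    k=q[abs(q[:,0]-a)<3]; print("tube",a,len(k),k[:,1].min(),k[:,1].max())
k=q[q[:,1]<-128]; print("tubes edges x",np.sort(np.round(k[:,0]))[[0,-1]])
H={}
for n in("scene","side"):
    P=cloud(optics.calibration(n),np.load(f"pics/{n}0.npy")).reshape(-1,3)
    k=P[(P[:,0]>420)&(P[:,0]<680)&(P[:,1]>60)&(P[:,1]<180)&(P[:,2]>150)&(P[:,2]<640)]
    for a in k: H[(int(a[0]//20*20),int(a[1]//20*20))]=max(H.get((int(a[0]//20*20),int(a[1]//20*20)),0),int(a[2]))
print(sorted(H.items()))
```

```text
221 [259.29864253  36.70588235] [ 501.8 -119.5  163.9] [ 501.7 -119.4  164. ]
251 [319.66135458  36.46613546] [ 533.1 -119.4  164. ] [ 533.4 -119.2  164. ]
307 [380.08794788  36.27361564] [ 565.1 -119.   164. ] [ 565.1 -119.1  164. ]
tube 501 514 -141.98263612658374 -97.10433825476923
tube 533 546 -141.8873516299019 -97.14470427057549
tube 565 520 -141.91413453511385 -97.30709825839396
tubes edges x [492. 576.]
[((480, 160), 453), ((500, 160), 468), ((520, 160), 469), ((540, 160), 450), ((560, 140), 427), ((560, 160), 438), ((580, 140), 272), ((580, 160), 434), ((600, 140), 306), ((600, 160), 350), ((620, 140), 306), ((620, 160), 349), ((640, 140), 317), ((640, 160), 352), ((660, 140), 310), ((660, 160), 352)]
```

```bash
python3 -c "
from h import *
go([375,31,170],yaw=1.574)"
```

```text
shift [-273.7  -18.2   34.9] turn [-0.002  0.001  0.074]
```

```bash
python3 -m crank '[[10,-40,-3,5,0,0,0.02],[10,-80,-5,10,0,0,0.04],[10,-120,-8,15,0,0,0.074],[10,-160,-10,20,0,0,0.074],[10,-200,-13,25,0,0,0.074],[10,-240,-16,30,0,0,0.074],[10,-274,-18,35,0,0,0.074],[10,-274,-18,35,0,0,0.074],[10,-274,-18,35,0,0,0.074]]'; python3 -c "
from h import *
go([533.4,31,109],yaw=1.574)"
```

```text
clock: 20.6
eef_pos: [375.2, 30.8, 169.9]
eef_rot: [-3.139, -0.0, 1.572]
wrist_force: [1.0, 0.4, -0.7]
finger_gap: 15.2
finger_force: 40.0
shift [ -0.  158.3  60.5] turn [-0.002 -0.    -0.002]
```

```bash
python3 -m crank '[[10,0,40,10,0,0,0],[10,0,80,20,0,0,0],[10,0,120,30,0,0,0],[10,0,150,50,0,0,0],[10,0,158,60.5,0,0,0],[10,0,158,60.5,0,0,0],[10,0,158,60.5,0,0,0]]'
python3 - <<'E'
from h import *
rod('pics/w10.png');go([533.4,26,109],yaw=1.574)
for n in("side","scene"):
    p,d=optics.camera(n);c=optics.calibration(n);x,y=map(int,proj(c,[533,-90,136]));cv2.imwrite(f"pics/{n}10.png",cv2.resize(p[y-30:y+30,x-50:x+50,::-1],(800,480),interpolation=cv2.INTER_CUBIC))
E
```

```text
clock: 21.3
eef_pos: [532.9, 32.3, 110.5]
eef_rot: [-3.141, -0.0, 1.575]
wrist_force: [-0.2, -0.4, 0.1]
finger_gap: 15.7
finger_force: 40.0
orange 2020 px [320. 242.] z 144.6 centre [533.8  33.  144.6] len 57.2 ang -89.1
shift [-6.1  0.2  2.2] turn [ 0.    -0.     0.001]
```

View pics/side10.png

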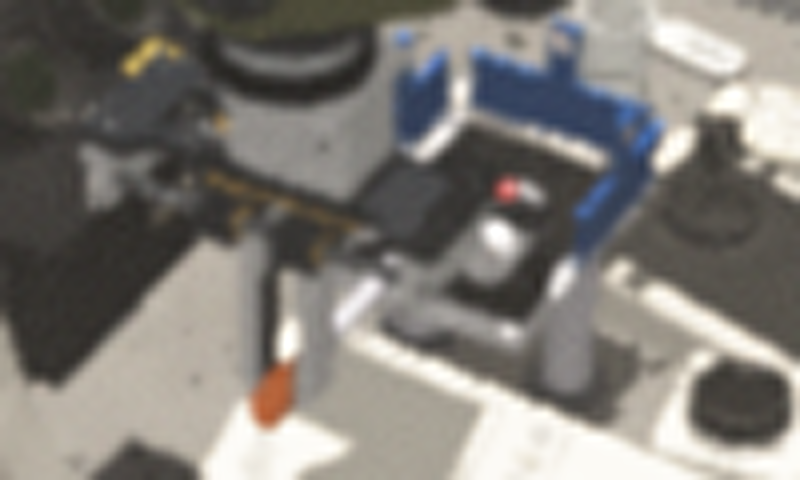

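The side crop shows the rod held behind the riser, pointing at the tubes, with the walls upright. I insert into the middle tube and watch the forces.

```bash
python3 -m crank '[[10,0,0.3,1,0,0,0],[10,-6,0.3,1.5,0,0,0],[10,-12,0.3,1.5,0,0,0],[10,-18,0.3,1.5,0,0,0],[10,-23,0.3,1.5,0,0,0],[10,-27,0.3,1.5,0,0,0],[10,-27,0.3,1.5,0,0,0]]'; python3 -m crank '[[10,-3,0,0,0,0,0],[10,-6,0,0,0,0,0],[10,-9,0,0,0,0,0],[10,-12,0,0,0,0,0],[10,-15,0,0,0,0,0],[10,-18,0,0,0,0,0]]'
```

```text
clock: 22.15
eef_pos: [534.2, 4.2, 109.0]
eef_rot: [3.142, -0.0, 1.573]
wrist_force: [-0.2, 0.7, -1.2]
finger_gap: 15.5
finger_force: 40.0
clock: 22.75
eef_pos: [534.2, -12.8, 108.9]
eef_rot: [-3.141, -0.001, 1.574]
wrist_force: [-0.0, 7.7, -1.2]
finger_gap: 15.5
finger_force: 40.0
```

Plug b is there (7.7 N). I keep pushing.

```bash
python3 -m crank '[[10,-3,0,0,0,0,0],[10,-6,0,0,0,0,0],[10,-9,0,0,0,0,0],[10,-12,0,0,0,0,0],[10,-15,0,0,0,0,0],[10,-18,0,0,0,0,0],[10,-20,0,0,0,0,0],[10,-20,0,0,0,0,0]]'; python3 -m crank '[[10,-3,0,0,0,0,0],[10,-6,0,0,0,0,0],[10,-9,0,0,0,0,0],[10,-9,0,0,0,0,0]]'
```

```text
clock: 23.55
eef_pos: [534.2, -33.8, 108.9]
eef_rot: [-3.142, 0.0, 1.574]
wrist_force: [-0.2, -0.1, -1.4]
finger_gap: 15.7
finger_force: 40.0
clock: 23.95
eef_pos: [534.3, -42.9, 108.9]
eef_rot: [-3.142, 0.0, 1.573]
wrist_force: [-1.2, -0.3, -0.7]
finger_gap: 16.1
finger_force: 40.0
```

```bash
python3 -m crank '[[10,10,0,0,0,0,0],[10,22,0,0,0,0,0],[10,34,0,0,0,0,0],[10,46,0,0,0,0,0],[10,58,0,0,0,0,0],[10,70,0,0,0,0,0],[10,74,0,0,0,0,0],[10,74,0,0,0,0,0]]'; python3 -m crank '[[10,0,16,0,0,0,0],[10,0,31.5,0,0,0,0],[10,0,31.5,0,0,0,0],[10,0,31.5,0,0,0,0]]';  python3 -c "
from h import *
rod('pics/w11.png');go([565.5,18,109],yaw=1.574)"
```

```text
clock: 24.75
eef_pos: [534.1, 32.1, 109.0]
eef_rot: [3.142, 0.0, 1.575]
wrist_force: [-0.1, -0.2, -1.4]
finger_gap: 15.5
finger_force: 40.0
clock: 25.15
eef_pos: [565.2, 31.3, 108.6]
eef_rot: [-3.141, 0.0, 1.573]
wrist_force: [-0.5, 0.3, -0.8]
finger_gap: 15.3
finger_force: 40.0
orange 2017 px [320. 242.] z 142.7 centre [566.   32.  142.7] len 57.2 ang -89.2
shift [-13.4   0.5  -0.3] turn [-0.001  0.    -0.   ]
```

```bash
python3 -m crank '[[10,-6,0.3,0,0,0,0],[10,-12,0.3,0,0,0,0],[10,-18,0.3,0,0,0,0],[10,-23,0.3,0,0,0,0],[10,-27,0.3,0,0,0,0],[10,-27,0.3,0,0,0,0]]'; python3 -m crank '[[10,-3,0,0,0,0,0],[10,-6,0,0,0,0,0],[10,-9,0,0,0,0,0],[10,-12,0,0,0,0,0],[10,-15,0,0,0,0,0],[10,-18,0,0,0,0,0]]'; python3 -m crank '[[10,-3,0,0,0,0,0],[10,-6,0,0,0,0,0],[10,-9,0,0,0,0,0],[10,-12,0,0,0,0,0],[10,-15,0,0,0,0,0],[10,-18,0,0,0,0,0],[10,-20,0,0,0,0,0],[10,-20,0,0,0,0,0]]'; python3 -m crank '[[10,-3,0,0,0,0,0],[10,-6,0,0,0,0,0],[10,-9,0,0,0,0,0],[10,-9,0,0,0,0,0]]'
```

```text
clock: 25.8
eef_pos: [565.9, 4.0, 109.0]
eef_rot: [-3.142, 0.0, 1.573]
wrist_force: [0.1, -0.0, -1.1]
finger_gap: 15.6
finger_force: 40.0
clock: 26.4
eef_pos: [566.0, -12.4, 108.9]
eef_rot: [-3.142, -0.002, 1.574]
wrist_force: [-0.3, 8.4, -0.2]
finger_gap: 15.4
finger_force: 40.0
clock: 27.2
eef_pos: [566.1, -33.7, 109.0]
eef_rot: [-3.142, 0.0, 1.574]
wrist_force: [0.5, 0.6, -0.6]
finger_gap: 15.2
finger_force: 40.0
clock: 27.6
eef_pos: [566.1, -42.8, 108.9]
eef_rot: [-3.142, 0.0, 1.573]
wrist_force: [-0.3, 0.9, -0.8]
finger_gap: 15.6
finger_force: 40.0
```

Plug a is out as well. Now tube c.

```bash
python3 -m crank '[[10,10,0,0,0,0,0],[10,22,0,0,0,0,0],[10,34,0,0,0,0,0],[10,46,0,0,0,0,0],[10,58,0,0,0,0,0],[10,70,0,0,0,0,0],[10,74,0,0,0,0,0],[10,74,0,0,0,0,0]]'; python3 -m crank '[[10,0,-20,0,0,0,0],[10,0,-40,0,0,0,0],[10,0,-58,0,0,0,0],[10,0,-64,0,0,0,0],[10,0,-64,0,0,0,0],[10,0,-64,0,0,0,0]]';  python3 -c "
from h import *
rod('pics/w12.png');go([502,18,109],yaw=1.574)"
```

```text
clock: 28.4
eef_pos: [565.8, 32.2, 108.9]
eef_rot: [-3.142, 0.0, 1.575]
wrist_force: [-0.2, -0.5, -0.3]
finger_gap: 15.2
finger_force: 40.0
clock: 29.0
eef_pos: [502.6, 31.2, 109.2]
eef_rot: [3.141, 0.0, 1.574]
wrist_force: [0.2, -0.9, -1.2]
finger_gap: 15.3
finger_force: 40.0
orange 2019 px [320. 242.] z 143.3 centre [503.4  32.  143.3] len 57.2 ang -89.2
shift [-13.3  -0.6   0. ] turn [ 0.  0. -0.]
```

```bash
python3 -m crank '[[10,-6,-0.5,0,0,0,0],[10,-12,-0.5,0,0,0,0],[10,-18,-0.5,0,0,0,0],[10,-23,-0.5,0,0,0,0],[10,-27,-0.5,0,0,0,0],[10,-27,-0.5,0,0,0,0]]'; python3 -m crank '[[10,-3,0,0,0,0,0],[10,-6,0,0,0,0,0],[10,-9,0,0,0,0,0],[10,-12,0,0,0,0,0],[10,-15,0,0,0,0,0],[10,-18,0,0,0,0,0]]'; python3 -m crank '[[10,-3,0,0,0,0,0],[10,-6,0,0,0,0,0],[10,-9,0,0,0,0,0],[10,-12,0,0,0,0,0],[10,-15,0,0,0,0,0],[10,-18,0,0,0,0,0],[10,-20,0,0,0,0,0],[10,-20,0,0,0,0,0]]'; python3 -m crank '[[10,-3,0,0,0,0,0],[10,-6,0,0,0,0,0],[10,-9,0,0,0,0,0],[10,-9,0,0,0,0,0]]'
```

```text
clock: 29.65
eef_pos: [501.5, 4.0, 109.0]
eef_rot: [3.142, -0.0, 1.573]
wrist_force: [0.0, -0.3, -1.3]
finger_gap: 15.7
finger_force: 40.0
clock: 30.25
eef_pos: [501.5, -12.8, 108.9]
eef_rot: [-3.142, -0.001, 1.574]
wrist_force: [0.1, 7.4, -0.9]
finger_gap: 15.8
finger_force: 40.0
clock: 31.05
eef_pos: [501.6, -33.9, 108.9]
eef_rot: [-3.142, 0.0, 1.574]
wrist_force: [0.1, -0.2, -0.7]
finger_gap: 15.5
finger_force: 40.0
clock: 31.45
eef_pos: [501.6, -42.9, 109.0]
eef_rot: [-3.142, 0.0, 1.574]
wrist_force: [0.3, -0.4, -1.0]
finger_gap: 15.7
finger_force: 40.0
```

Plug c was pushed too. I retract, rise, and check the tray from above while still holding the rod.

```bash
python3 -m crank '[[10,10,0,0,0,0,0],[10,22,0,0,0,0,0],[10,34,0,0,0,0,0],[10,46,0,0,0,0,0],[10,58,0,0,0,0,0],[10,74,0,0,0,0,0],[10,74,0,-50,0,0,0],[10,74,0,-100,0,0,0],[10,74,0,-150,0,0,0],[10,74,0,-200,0,0,0]]'; python3 -m crank '[[10,-40,15,-10,0,0,0],[10,-80,30,-10,0,0,0],[10,-100,32,-10,0,0,0],[10,-120,32,-10,0,0,0],[10,-120,32,-10,0,0,0],[10,-120,32,-10,0,0,0]]';python3 - <<'E'
from h import *
c=optics.calibration("wrist");p,d=optics.camera("wrist");print(manip.read_state()["eef_pos"])
cs=np.array([proj(c,q) for q in((470,-95,110),(600,-95,110),(470,-250,110),(600,-250,110))]);a=cs.min(0).astype(int)-10;b=cs.max(0).astype(int)+10;print(a,b);a=np.maximum(a,0);b=np.minimum(b,[640,400])
np.save("pics/w13.npy",d);np.save("pics/w13c.npy",c,allow_pickle=True)
cr=p[a[1]:b[1],a[0]:b[0],::-1];k=min(800/cr.shape[1],600/cr.shape[0]);cv2.imwrite("pics/w13z.png",cv2.resize(cr,None,fx=k,fy=k,interpolation=cv2.INTER_CUBIC));print(k)
E
```

```text
clock: 32.45
eef_pos: [500.9, 32.3, 311.2]
eef_rot: [3.141, -0.0, 1.574]
wrist_force: [0.4, -0.3, -1.1]
finger_gap: 15.9
finger_force: 40.0
clock: 33.05
eef_pos: [533.8, -87.8, 318.9]
eef_rot: [-3.141, -0.0, 1.574]
wrist_force: [-0.4, 0.6, -1.3]
finger_gap: 15.3
finger_force: 40.0
[533.78179913 -87.44556883 319.00439267]
[266 169] [374 284]
5.217391304347826
```

View pics/w13z.png

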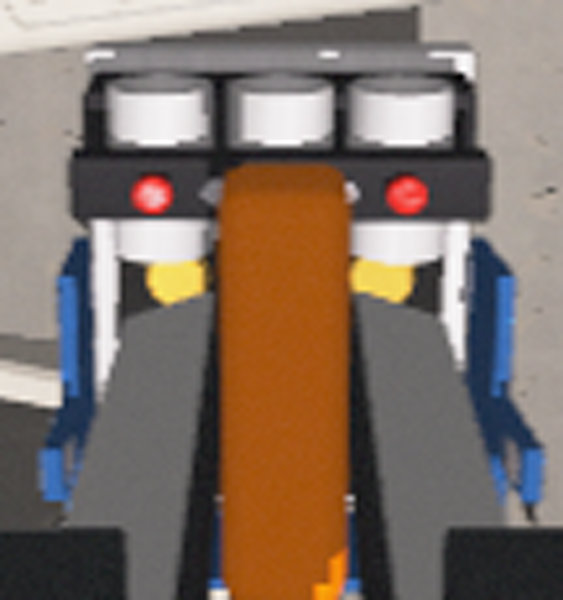

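Brass plugs show at crop (175,280) and (382,280), but the middle one is hidden by the handle. I shift 110 mm further to see the whole tray.

```bash
python3 -m crank '[[10,-40,0,-10,0,0,0],[10,-80,0,-20,0,0,0],[10,-120,0,-30,0,0,0],[10,-120,0,-30,0,0,0],[10,-120,0,-30,0,0,0]]';python3 - <<'E'
from h import *
c=optics.calibration("wrist");p,d=optics.camera("wrist")
cv2.imwrite("pics/w14z.png",cv2.resize(p[90:230,240:410,::-1],(728,600),interpolation=cv2.INTER_CUBIC))
P=cloud(c,d);m=cv2.inRange(cv2.cvtColor(p,cv2.COLOR_RGB2HSV),(15,90,100),(35,255,255));m[:90]=0;m[230:]=0
m[(abs(P[...,0]-534)>60)|(P[...,1]>-130)|(P[...,1]<-242)]=0
n,l,st,ct=cv2.connectedComponentsWithStats(m)
for i in range(1,n):
    if st[i,4]>8: print(st[i],ct[i].round(),np.median(P[l==i],0).round(1))
go([375,31,260],yaw=1.648)
E
```

```text
clock: 33.6
eef_pos: [534.3, -207.9, 348.8]
eef_rot: [-3.142, -0.0, 1.574]
wrist_force: [0.0, 0.2, -1.4]
finger_gap: 15.5
finger_force: 40.0
[294 132  12  12 115] [299. 138.] [ 503.9 -156.   121.5]
[313 132  13  12 121] [319. 137.] [ 533.2 -154.6  120.3]
[333 132  12  13 121] [339. 138.] [ 562.5 -155.8  121.1]
shift [ 238.9 -158.4   88.9] turn [-0.    -0.    -0.073]
```

View pics/w14z.png

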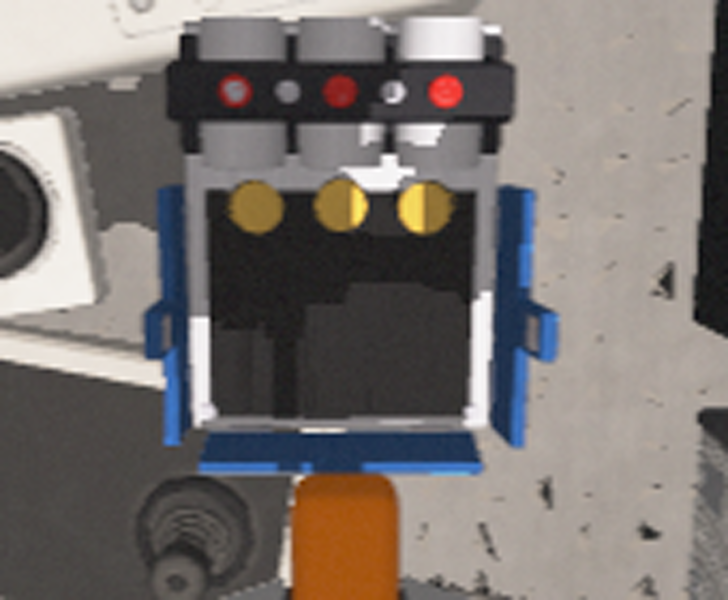

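All three brass plugs stand on end on the tray floor at crop (256,207), (341,206) and (425,207), inside the tray with their tops at z≈121. The walls are upright. Now I return the rod.

```bash
python3 -m crank '[[10,40,-27,15,0,0,0],[10,80,-54,30,0,0,0],[10,120,-80,45,0,0,0],[10,160,-106,60,0,0,0],[10,200,-132,75,0,0,-0.03],[10,239,-158,89,0,0,-0.073],[10,239,-158,89,0,0,-0.073],[10,239,-158,89,0,0,-0.073],[10,239,-158,89,0,0,-0.073]]'; python3 -c "
from h import *
go([372.7,305.5,100],yaw=1.648)"
```

```text
clock: 34.55
eef_pos: [375.7, 30.1, 260.3]
eef_rot: [3.141, 0.0, 1.647]
wrist_force: [0.1, 0.8, -0.7]
finger_gap: 15.3
finger_force: 40.0
shift [274.9  17.9 160.3] turn [ 0.001  0.    -0.001]
```

```bash
python3 -m crank '[[10,40,3,10,0,0,0],[10,85,6,20,0,0,0],[10,130,9,40,0,0,0],[10,175,12,60,0,0,0],[10,220,15,90,0,0,0],[10,260,18,130,0,0,0],[10,275,18,160,0,0,0],[10,275,18,160,0,0,0],[10,275,18,160,0,0,0]]'; python3 -c "
from h import *
rod();go([372.7,305.5,-12],yaw=1.648)"
```

```text
clock: 35.45
eef_pos: [373.0, 305.2, 99.9]
eef_rot: [-3.141, 0.001, 1.646]
wrist_force: [0.9, 0.4, 0.3]
finger_gap: 15.4
finger_force: 40.0
orange 469 px [450. 104.] z 35.8 centre [481.8 404.8  35.8] len 20.1 ang 4.4
orange 2042 px [320. 242.] z 134.0 centre [373.8 305.9 134. ] len 57.2 ang 93.7
shift [  0.4  -0.9 113. ] turn [ 0.001 -0.    -0.002]
```

Rod unchanged in the grip (top at TCP+34), so it can be lowered and released.

```bash
python3 -m crank '[[10,0,0,30,0,0,0],[10,0,0,60,0,0,0],[10,0,0,85,0,0,0],[10,0,0,100,0,0,0],[10,0,0,107,0,0,0],[10,0,0,111,0,0,0],[10,0,0,113.5,0,0,0],[10,0,0,113.5,0,0,0],[10,0,0,113.5,0,0,0]]'; python3 -m crank '[[16,0,0,0,0,0,0],[20,0,0,0,0,0,0],[30,0,0,0,0,0,0],[45,0,0,0,0,0,0],[45,0,0,0,0,0,0],[45,0,0,0,0,0,0],[45,0,0,0,0,0,0]]'; python3 -m crank '[[45,0,0,-30,0,0,0],[45,0,0,-70,0,0,0],[45,0,0,-120,0,0,0],[45,0,0,-170,0,0,0],[45,0,0,-200,0,0,0],[45,0,0,-200,0,0,0],[45,0,0,-200,0,0,0]]'; python3 -c "
from h import *
rod('pics/w15.png')
p,d=optics.camera('scene');c=optics.calibration('scene');cv2.imwrite('pics/s15.png',cv2.resize(p[160:310,210:450,::-1],(800,500),interpolation=cv2.INTER_CUBIC))"
```

```text
clock: 36.4
eef_pos: [372.8, 305.8, -12.9]
eef_rot: [3.141, -0.001, 1.647]
wrist_force: [0.5, -0.1, -0.8]
finger_gap: 15.4
finger_force: 40.0
clock: 37.1
eef_pos: [372.4, 305.6, -13.5]
eef_rot: [3.142, 0.0, 1.647]
wrist_force: [0.6, 0.5, -0.1]
finger_gap: 42.1
finger_force: 0.0
clock: 37.8
eef_pos: [372.3, 305.6, 186.3]
eef_rot: [3.141, -0.0, 1.647]
wrist_force: [0.3, 0.1, 0.1]
finger_gap: 42.6
finger_force: 0.0
orange 235 px [420. 108.] z 49.9 centre [479.5 403.8  49.9] len 20.6 ang -79.9
orange 513 px [320. 181.] z 20.0 centre [373.1 305.1  20. ] len 56.3 ang -85.3
```

View pics/s15.png

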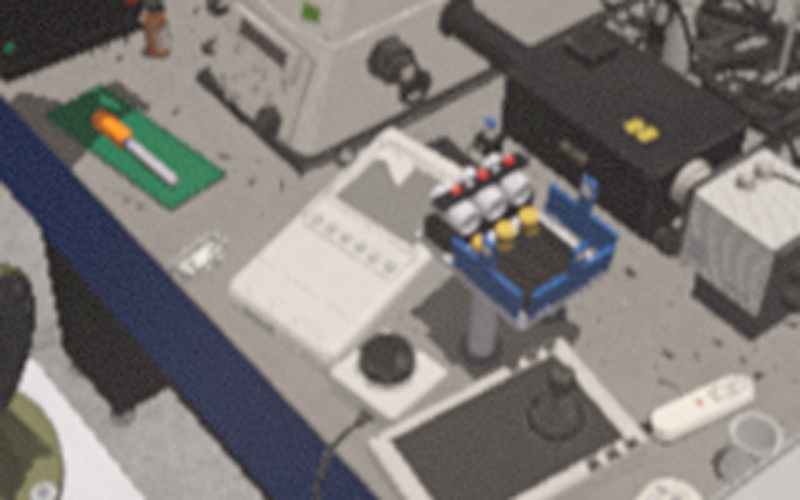

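The picture shows the rod on the mat at (135,148), the three brass plugs in the tray at (478,240), (505,230) and (528,216), the walls up, and the bystanders in place. I hand it in.

```bash
python3 -c "
from cell import manip
print(manip.sign_off())"
```

```text
the job is handed in; nothing more can be done
None
```

I folded up all three walls, pushed the three plugs into the tray (they stand on end) and laid the rod back on its mat; the job is handed in after about 38 s, and sign-off returned no verdict.

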